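Load the drying stand with wheel yokes

ROBOT

A 6-joint arm with a two-finger parallel gripper is mounted at the origin on the work surface. World frame = base frame: x ahead of the robot, y to its left, z up, the work surface at z = 0. Lengths are in m, angles in degrees, forces in N, time in s.
With the tool pointing down it reaches from about 0.25 to 0.775 m from the base axis. Payload 4 kg.
Tool frame: the origin (TCP) lies midway between the tips of the shut fingers; the grasp point (between the pads) lies 19 mm behind it; x points along the fingers, y is the direction in which the jaws open and shut, and the axes are right-handed (so a half turn about x gives the same grasp; the last joint's range is limited). The gripper opens to 94 mm and grips with 3 to 60 N. Pads are 16 mm wide; open, the fingers measure 119 mm over their backs; the gripper's body (75 mm by 177 mm) begins 78 mm behind the grasp point.
Start: joints at [62.905, 4.996, 78.535, -0, 96.463, -5.907], TCP at [0.199, 0.513, 0.206] pointing down, gripper open.
Joint ranges: [-177.83, 177.83], [-43.37, 116.18], [15.69, 146.23], [-61.86, 241.86], [9.47, 152.12], [-147.06, 147.06]. Speed limits (degrees/s): [159.86, 159.86, 180, 180, 180, 180].

INTERFACE

Orientations are given as [roll, pitch, yaw] about the fixed x, y, z axes, in that order (R = Rz(yaw) Ry(pitch) Rx(roll)).
In Python, from workcell import r, viewer gives the robot as it stands.
- The arm moves only by the tool carry_out, never from a script. Its argument "increments" is a list of rows, each an object with "claw": the opening, from -1 (shut) to 1 (fully open); "xyz": the shift along the tool's x, y, z in mm, a list of three; "twist": the turn about the tool's x in rad. In form: [{"claw": claw, "xyz": [tx, ty, tz], "twist": twist}, ...]. A call has 1 to 12 rows; each row is the pose to reach, as a shift and turn from the pose commanded when the call began, along the tool's axes at that moment; what a row does not reach only later rows make up. A row lasts 1/12 s, in which the tool goes at most 41.7 mm and 7.16 degrees, less where a joint would pass 70% of its speed; a pose out of reach is approached as far as the arm can. A call with a gripper value outside its range is refused whole. The fingers move at their own pace and stop on an object; "force" is the grip in N (left out, the last holds). Time passes only in rows, so rows that repeat a pose let the fingers close. It gives the time, the measured TCP pose, the force and the opening at its end, in the units of the state.
- r.read_state(): the state, without advancing time (a new reading comes with each control period).
- viewer.read_camera(name): name is "scene" or "top"; returns a dict with "pixels" (400x640x3 uint8, blue, green, red), "K" (3x3 intrinsics, pixels), "camera_from_world" (4x4, takes a point from world to camera coordinates). Camera axes: x right, y down, z forward; pixel columns grow to the right and rows downward; lengths in m; the calibration is good to about 2 mm. A picture is of the moment at which its call begins. There is no depth.
- r.sign_off(): hands the job in, once; it reports no verdict.
The state is a dict: "clock": time; "joints": joint angles; "qd": joint speeds; "effort": joint torques, N m; "position": TCP position; "tool_rot": TCP orientation; "wrist_force": force on the tool from outside, world axes, zero at the start; "moment": the same for the moment, N m; "width": opening from 0.0 (shut) to 1.0 (fully open).
Only numpy, scipy, OpenCV 4.12 (cv2) and the standard library are available. Lean on these libraries where they do the work, as an engineer would, in place of code of your own. Each camera call takes 0.05 s, during which the arm holds its last target.

TASK

Slide the heater's power control fully down to off before you load the stand. Then hang every washed brass yoke that stands on the bench over the drying bar, one leg on either side and with clear gaps between them, and stand the reflector board on the bench between the bar and the low rest rail, roughly centred and leaning back against that rail with its bright face to the yokes. With everything in place, slide the power control up level with the brass set pointer, and leave the hub ring, handle and cap where they lie.

Things in the scene. Friction and masses are not known exactly. Their poses are not given: they have to be found in the camera images.
- stand: Fixed steel drying stand, 340 mm wide (along y), 250 deep. Origin on the bench under the middle of its drying bar; z up, y along the bar, -x is the robot's side. End posts 16 mm thick at y = +-170 mm, knobs on top to 183 mm; 14 mm high feet under them. A low radiant heater, 60 mm high, lies under and beyond the bar from x = 17 to 93 mm; the bench between bar and rest rail is bare.
- bar_mid (a point): Middle of the drying bar, on its axis: a level 14 mm round steel bar, axis 160 mm above the bench, x = 0 of the stand.
- rest_rail: Low rest rail of the stand, a level 12 mm round steel bar, parallel to the drying bar, 110 mm from it on the -x side (robot's side), between posts 14 mm thick at both ends. Origin in its middle, on its axis, 95 mm above the bench.
- board: Loose reflector board, 160 x 160 x 8 mm plywood, 160 g, with one bright aluminium face. Origin at the middle of its foot edge (centre of thickness); z up the board, y along the foot edge, the bright face looks to +x. It starts upright in the slot of the board rack, its foot 12 mm above the bench.
- board_top (a point): Middle of the board's top edge, 160 mm above its foot.
- board_rack: Fixed wooden rack, 80 x 150 mm, that holds the board upright: base 12 mm thick, slot 12 mm wide along its y, cheeks to 55 mm above the bench. Origin at the centre of its underside.
- control: Fixed grey heater control box, 85 x 155 x 55 mm, origin at the centre of its underside, y along the slide track.
- power (a joint): Sliding power control on top of the control box: position of the grip in m along the box's +y, 0 = off (end stop at y = -45 mm of the box), 0.090 = full. Friction about 1.5 N, stays where it is left.
- power_top (a point): Top centre of the slide grip, a black block 28 mm (x) by 20 mm (y) and 40 mm tall, about 110 mm above the bench; around its foot lies a 40 mm wide aluminium track, top 69 mm above the bench.
- pointer_tip (a point): Tip of the small brass set pointer on top of the box beside the track (its +x side, 8 mm high). Level along the track with the middle of the grip when the control is at the setting wanted. Axes are those of the box.
- pointer (a joint): Place of the set pointer along the track in m, on the same scale as the power control (0 = off end). It is not to be moved.
- hub_ring: Brass hub ring lying flat, 80 mm across, 18 mm high; origin at the centre of its underside. Not part of the job.
- handle: Red lacquered handle with brass ferrule lying on the bench, 130 mm long, 28 mm thick; origin under its middle, x along it. Not part of the job.
- cap: Brass cap set with a coral bead, 72 mm across, 38 mm high; origin at the centre of its underside. Not part of the job.
- yoke1: Loose brass wheel yoke (3 or 4 present, absent ones read None): strip 46 mm wide, 4 thick, bent to an upside-down U 56 mm over the outside of its legs, 48 between them, legs 50 long below the web, 15 mm feet turned out at their ends (86 over the feet), boss 18 across and 8 high on the web; 240 g. Origin mid underside of the web, x leg to leg, y across the strip, z up. Starts on its feet.
- yoke2: Loose brass wheel yoke (3 or 4 present, absent ones read None): strip 46 mm wide, 4 thick, bent to an upside-down U 56 mm over the outside of its legs, 48 between them, legs 50 long below the web, 15 mm feet turned out at their ends (86 over the feet), boss 18 across and 8 high on the web; 240 g. Origin mid underside of the web, x leg to leg, y across the strip, z up. Starts on its feet.
- yoke3: Loose brass wheel yoke (3 or 4 present, absent ones read None): strip 46 mm wide, 4 thick, bent to an upside-down U 56 mm over the outside of its legs, 48 between them, legs 50 long below the web, 15 mm feet turned out at their ends (86 over the feet), boss 18 across and 8 high on the web; 240 g. Origin mid underside of the web, x leg to leg, y across the strip, z up. Starts on its feet.
- yoke4: Loose brass wheel yoke (3 or 4 present, absent ones read None): strip 46 mm wide, 4 thick, bent to an upside-down U 56 mm over the outside of its legs, 48 between them, legs 50 long below the web, 15 mm feet turned out at their ends (86 over the feet), boss 18 across and 8 high on the web; 240 g. Origin mid underside of the web, x leg to leg, y across the strip, z up. Starts on its feet.
There are look-alikes about, which are no part of the job. What is meant by the board is not green or red, and is the larger of those in its own colour.

How it is judged (in metres and radians):
On the way, in this order (a step that is already met when the one before it is completed fails the run):
1. the power control is slid fully down to off, with nothing yet loaded on the stand (value of joint power below 0.006 m and height (world z) of each of yoke1, yoke2, yoke3, yoke4 below 0.13 m and horizontal distance between board and board_rack below 0.05 m), for 0.2 s.
2. all yokes hang on the drying bar and the board leans on the rest rail, the control still off (x of yoke1 in the frame of stand between -0.024 and 0.024 m and y of yoke1 in the frame of stand between -0.155 and 0.155 m and z of yoke1 in the frame of stand between 0.158 and 0.182 m and angle between each of yoke1, yoke2, yoke3, yoke4's own z axis and vertical below 0.5 rad and angle between the y axis of each of yoke1, yoke2, yoke3, yoke4 and the y axis of stand, either way round below 0.35 rad and linear speed of each of yoke1, yoke2, yoke3, yoke4, board below 0.03 m/s and x of yoke2 in the frame of stand between -0.024 and 0.024 m and y of yoke2 in the frame of stand between -0.155 and 0.155 m and z of yoke2 in the frame of stand between 0.158 and 0.182 m and x of yoke3 in the frame of stand between -0.024 and 0.024 m and y of yoke3 in the frame of stand between -0.155 and 0.155 m and z of yoke3 in the frame of stand between 0.158 and 0.182 m and x of yoke4 in the frame of stand between -0.024 and 0.024 m and y of yoke4 in the frame of stand between -0.155 and 0.155 m and z of yoke4 in the frame of stand between 0.158 and 0.182 m and distance between yoke1 and yoke2 above 0.0475 m and distance between each of yoke1, yoke2 and yoke3 above 0.0475 m and distance between each of yoke1, yoke2, yoke3 and yoke4 above 0.0475 m and x of board in the frame of stand between -0.098 and -0.032 m and y of board in the frame of stand between -0.065 and 0.065 m and z of board in the frame of stand below 0.012 m and x of board_top in the frame of stand below -0.085 m and angle between board's own z axis and vertical between 0.1 and 0.75 rad and angle between the y axis of board and the y axis of stand, either way round below 0.2 rad and x of bar_mid in the frame of board above 0.02 m and contact force between board and rest_rail above 0.03 N and value of joint power below 0.006 m), for 0.3 s.
3. the power control is level with the set pointer (y of power_top in the frame of pointer_tip between -0.007 and 0.007 m), for 0.2 s.
At the end, for the whole second after the job is handed in: Every yoke hangs still astride the bar (middle within 24 mm, tilt under 0.5 rad, turned under 0.35 rad, centres 47.5 mm or more apart); the board, bright face to the bar, foot on the bench between bar and rail, within 65 mm of centre, rests on the rail; the control is within 7 mm of the pointer (all of step 3 and x of yoke1 in the frame of stand between -0.024 and 0.024 m and y of yoke1 in the frame of stand between -0.155 and 0.155 m and z of yoke1 in the frame of stand between 0.158 and 0.182 m and angle between each of yoke1, yoke2, yoke3, yoke4's own z axis and vertical below 0.5 rad and angle between the y axis of each of yoke1, yoke2, yoke3, yoke4 and the y axis of stand, either way round below 0.35 rad and linear speed of each of yoke1, yoke2, yoke3, yoke4, board below 0.03 m/s and x of yoke2 in the frame of stand between -0.024 and 0.024 m and y of yoke2 in the frame of stand between -0.155 and 0.155 m and z of yoke2 in the frame of stand between 0.158 and 0.182 m and x of yoke3 in the frame of stand between -0.024 and 0.024 m and y of yoke3 in the frame of stand between -0.155 and 0.155 m and z of yoke3 in the frame of stand between 0.158 and 0.182 m and x of yoke4 in the frame of stand between -0.024 and 0.024 m and y of yoke4 in the frame of stand between -0.155 and 0.155 m and z of yoke4 in the frame of stand between 0.158 and 0.182 m and distance between yoke1 and yoke2 above 0.0475 m and distance between each of yoke1, yoke2 and yoke3 above 0.0475 m and distance between each of yoke1, yoke2, yoke3 and yoke4 above 0.0475 m and x of board in the frame of stand between -0.098 and -0.032 m and y of board in the frame of stand between -0.065 and 0.065 m and z of board in the frame of stand below 0.012 m and x of board_top in the frame of stand below -0.085 m and angle between board's own z axis and vertical between 0.1 and 0.75 rad and angle between the y axis of board and the y axis of stand, either way round below 0.2 rad and x of bar_mid in the frame of board above 0.02 m and contact force between board and rest_rail above 0.03 N); the robot touches nothing.
It fails at once if the hub ring is pushed aside (more than 25 mm) (distance of hub_ring from where it was at the start of the episode above 0.025 m).
It fails at once if the red handle is pushed aside (more than 25 mm) (distance of handle from where it was at the start of the episode above 0.025 m).
It fails at once if the coral-set cap is pushed aside (more than 25 mm) (distance of cap from where it was at the start of the episode above 0.025 m).
Of yoke1, yoke2, yoke3, yoke4 only 3 to 4 are there at a start; the rules pass over those that are not, and their reading is None.
At some moment in a run one of yoke1, yoke2, yoke3, yoke4 may be knocked a few centimetres aside while the robot is not near it.
It also fails if it takes over 208 s, if anything falls off the work surface, if the arm or the gripper's body presses on something with over 40 N, if the wrist force passes 120 N, or if a joint passes its speed limit or range.

## Working session

There is one attempt and no reset: what is moved stays moved. The work goes in short steps, Python scripts to look and compute and a tool call to move; the robot and the scene stay as the last step left them, time stands still between calls to the robot, and variables do not carry over. Pictures are saved under pics/ and viewed, and the job is handed in when it is done.

Besides the shell and the picture viewer there is one more tool, called after ">>>" as name([rows], argument=value, ...), one row to a line, values as JSON. carry_out: Moves the arm, as the interface text tells. Its arguments: {"type":"object","properties":{"increments":{"type":"array","items":{"type":"object","properties":{"claw":{"type":"number"},"xyz":{"type":"array","items":{"type":"number"}},"twist":{"type":"number"}}}},"force":{"type":"number"}},"required":["increments"]}

```bash
mkdir -p pics; ls; python3 - <<'E'
from workcell import r, viewer
import cv2,numpy as np
print(r.read_state())
for n in("scene","top"):
    c=viewer.read_camera(n); cv2.imwrite(f"pics/{n}0.png",c["pixels"]); print(n,c["K"],c["camera_from_world"])
E
```

```text
pics
{'clock': 0.0, 'joints': array([ 6.29059925e+01,  5.03937040e+00,  7.86222895e+01, -8.55955667e-04,
        9.64626737e+01, -5.90545468e+00]), 'qd': array([ 0.05058303, -0.11787202, -0.01823925, -0.02433311,  0.03762668,
        0.08977034]), 'effort': array([-6.93080092e-04, -3.40175414e+01, -3.02432084e+01,  7.19077815e-02,
        3.25508905e-02, -1.43550951e-04]), 'position': array([0.19853919, 0.51234046, 0.20432342]), 'tool_rot': array([ -95.51342753,   89.8756635 , -116.70207578]), 'wrist_force': array([ 0.0400526 , -0.4409004 ,  0.45849001]), 'moment': array([-0.02424812, -0.01593174,  0.02857956]), 'width': 1.0000786624757565}
scene [[408.17186183   0.         324.74840453]
 [  0.         408.17186183 200.25590453]
 [  0.           0.           1.        ]] [[ 8.48058610e-01  5.29902190e-01 -5.13165838e-04 -4.67969120e-01]
 [ 3.54512319e-01 -5.68082861e-01 -7.42699723e-01 -1.21111510e-01]
 [-3.93849730e-01  6.29670971e-01 -6.69624416e-01  1.29191520e+00]
 [ 0.00000000e+00  0.00000000e+00  0.00000000e+00  1.00000000e+00]]
top [[466.70192898   0.         317.57285285]
 [  0.         466.70192898 191.97126822]
 [  0.           0.           1.        ]] [[-0.01422575 -0.99966474 -0.02163393 -0.00161343]
 [-0.98617472  0.01759964 -0.16477157  0.58330809]
 [ 0.16509708  0.01899083 -0.98609447  1.27964018]
 [ 0.          0.          0.          1.        ]]
```

View pics/scene0.png

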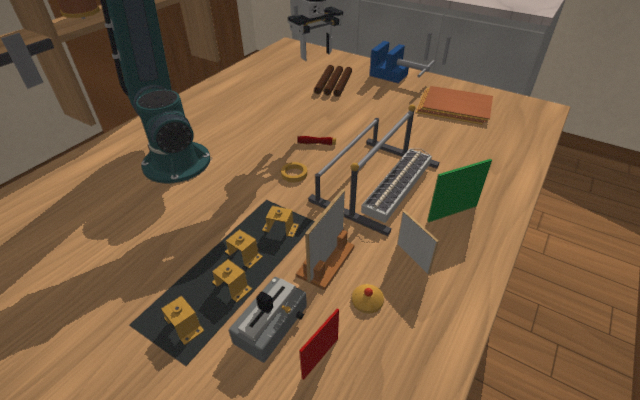

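View pics/top0.png

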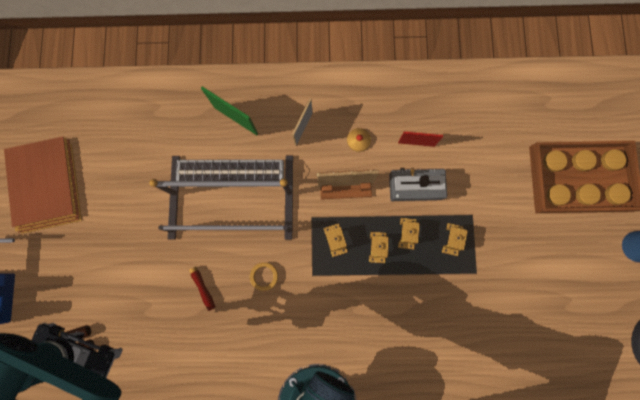

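```bash
cat > h.py <<'E'
from workcell import r, viewer
import cv2,numpy as np
def cam(n):
    return viewer.read_camera(n)
def proj(c,P):
    P=np.atleast_2d(P); T=c["camera_from_world"]; q=P@T[:3,:3].T+T[:3,3]; u=q@c["K"].T; return u[:,:2]/u[:,2:]
def back(c,uv,z):
    T=c["camera_from_world"];R=T[:3,:3];o=-R.T@T[:3,3]
    d=R.T@np.linalg.inv(c["K"])@np.array([uv[0],uv[1],1.]); return o+d*(z-o[2])/d[2]
def crop(c,box,s,fn):
    x0,y0,x1,y1=box; im=c["pixels"][y0:y1,x0:x1]; im=cv2.resize(im,None,fx=s,fy=s,interpolation=cv2.INTER_CUBIC)
    for x in range((x0+9)//10*10,x1,10):
        cv2.putText(im,str(x),((x-x0)*s,8),0,.3,(255,255,255),1) if x%20==0 else 0; cv2.line(im,((x-x0)*s,10),((x-x0)*s,14),(255,255,255),1)
    for y in range((y0+9)//10*10,y1,10):
        cv2.putText(im,str(y),(0,(y-y0)*s+3),0,.3,(255,255,255),1)
    cv2.imwrite(fn,im)
E
python3 - <<'E'
from h import *
t=cam("top");s=cam("scene")
crop(t,(300,80,480,280),3,"pics/t1.png"); crop(t,(140,140,310,250),4,"pics/t2.png")
crop(s,(130,190,330,360),4,"pics/s1.png"); crop(s,(280,90,480,290),3,"pics/s2.png")
E
```

```text
(no output)
```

View pics/t1.png

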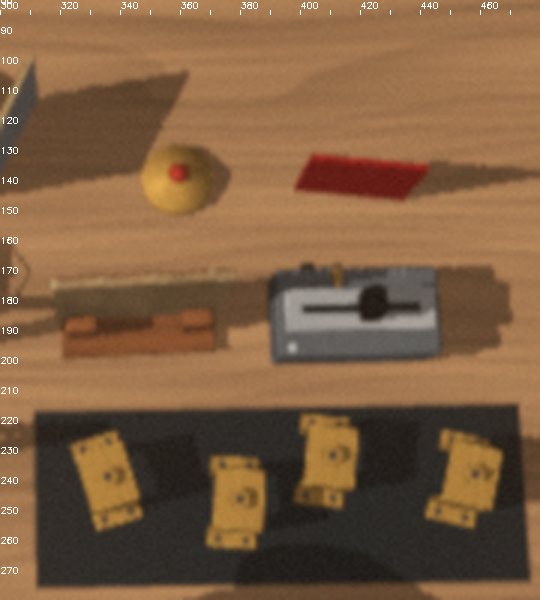

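View pics/t2.png

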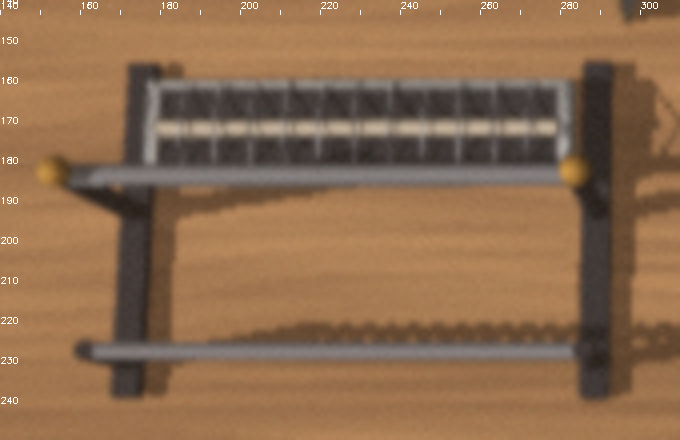

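View pics/s1.png

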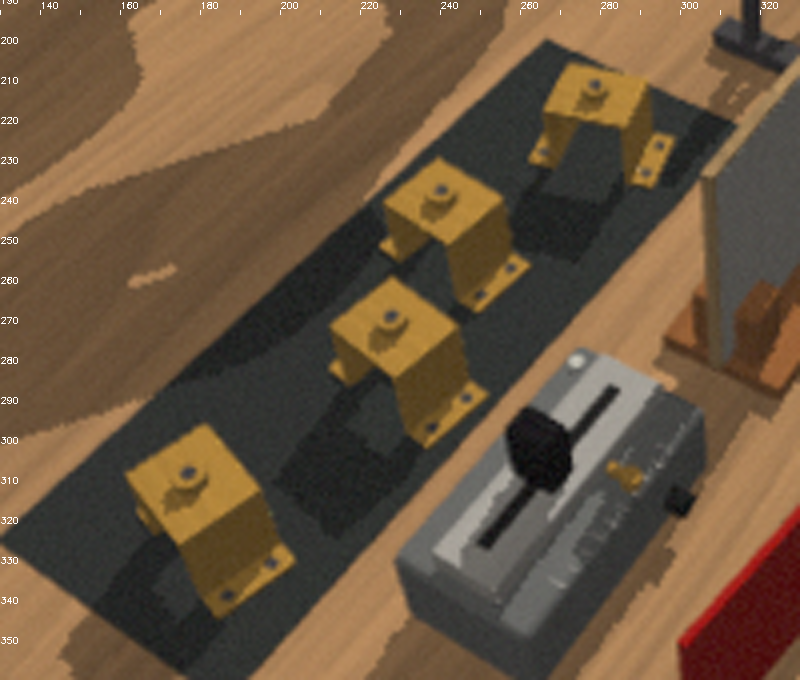

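View pics/s2.png

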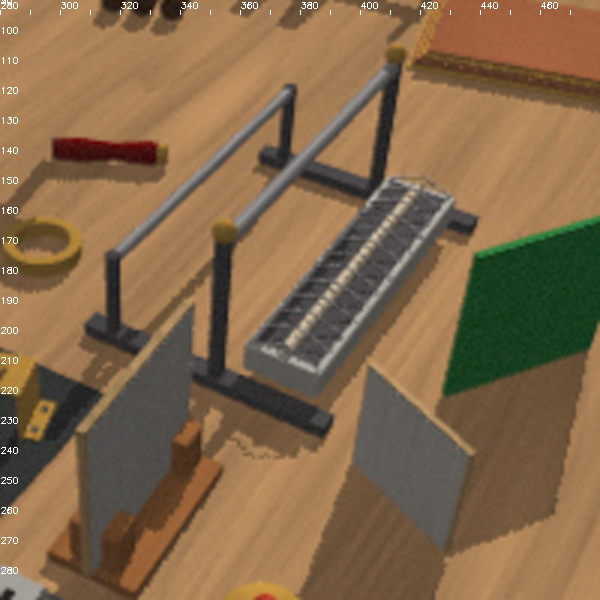

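```bash
cat >> h.py <<'E'
from scipy.optimize import least_squares
from scipy.spatial.transform import Rotation as Ro
def fit(obs,x0,par=3):
    # obs: list of (cam, local xyz, uv); params x,y,yaw,(z base 0)
    def f(p):
        c,s=np.cos(p[2]),np.sin(p[2]); out=[]
        for cm,l,uv in obs:
            w=np.array([p[0]+c*l[0]-s*l[1],p[1]+s*l[0]+c*l[1],l[2]]); out.append(proj(cm,w)[0]-uv)
        return np.concatenate(out)
    q=least_squares(f,x0,loss='soft_l1'); return q.x,f(q.x)
def mv(target,jaw=None):
    """world target of TCP, jaw direction yaw deg -> tool increments"""
    s=r.read_state(); R=Ro.from_euler('xyz',s["tool_rot"],degrees=True).as_matrix()
    d=R.T@(np.array(target)-s["position"])*1000
    ty=np.degrees(np.arctan2(R[1,1],R[0,1]))
    tw=None
    if jaw is not None:
        e=(jaw-ty+90)%180-90   # world yaw change
        tw=-np.radians(e)      # tool x down
    print("pos",s["position"].round(4),"jaw",round(ty,2),"toolx",R[:,0].round(3),"-> xyz",d.round(1),"twist",tw,"j6",s["joints"][5].round(1), "t",round(s["clock"],2))
E
python3 - <<'E'
from h import *
t=cam("top");s=cam("scene")
mv([0.2,0.51,0.2],90)
C=lambda x,y:(x/4+130,y/4+190); T=lambda x,y:(x/3+300,y/3+80); S2=lambda x,y:(x/3+280,y/3+90); T2=lambda x,y:(x/4+140,y/4+140)
Y=dict(A=((485,473),(188,474),[(126,475),(205,424),(263,490),(185,543)],[(218,617),(295,561)]),
B=((333,454),(391,317),[(330,327),(394,277),(460,325),(397,376)],[(430,446),(489,394)]),
C=((240,498),(441,190),[(384,202),(438,158),(504,199),(450,243)],[(475,312),(530,264)]),
D=((115,475),(595,86),[(545,105),(573,63),(650,77),(625,128)],[(655,187),(675,137)]))
loc=[(-.028,-.023,.054),(-.028,.023,.054),(.028,.023,.054),(.028,-.023,.054)]
for k,(tb,sb,wc,fc) in Y.items():
    o=[(t,(0,0,.062),T(*tb)),(s,(0,0,.062),C(*sb))]+[(s,l,C(*p)) for l,p in zip(loc,wc)]+[(s,l,C(*p)) for l,p in zip([(.043,-.023,.004),(.043,.023,.004)],fc)]
    g=back(t,T(*tb),.062)
    p,e=fit(o,[g[0],g[1],0]); print(k,p[:2].round(4),np.degrees(p[2]).round(1),"top only",g.round(3),e.round(1))
# stand: knobs (0,±.17,.175), rail ends
o=[(t,(0,.17,.176),T2(53,171)),(t,(0,-.17,.176),T2(574,171)),(s,(0,-.17,.176),S2(224,231)),(s,(0,.17,.176),S2(397,54)),
 (t,(-.11,.17,.095),T2(84,350)),(t,(-.11,-.17,.095),T2(590,350))]
p,e=fit(o,[.5,.2,0]);print("stand",p[:2].round(4),np.degrees(p[2]).round(2),e.round(1))
# board corners z=.172 top in scene, 
o=[(s,(.0,-.08,.172),S2(82,433)),(s,(.0,.08,.172),S2(191,306)),(t,(0,.08,.172),T(52,283)),(t,(0,-.08,.172),T(233,272))]
p,e=fit(o,[.5,0,0]);print("board",p[:2].round(4),np.degrees(p[2]).round(2),e.round(1))
o=[(t,(-.04,.075,.006),T(62,355)),(t,(-.04,-.075,.012),T(215,346)),(s,(.04,-.075,.012),S2(133,590)),(s,(.04,.075,.012),S2(222,463)),(s,(-.04,-.075,.012),S2(51,553))]
p,e=fit(o,[.5,0,0]);print("rack",p[:2].round(4),np.degrees(p[2]).round(2),e.round(1))
# control grip top
for q in [(373,290)]: print("grip",back(t,T(*q),.11))
print("pointer top",back(t,T(337,282),.063), "scene",back(s,C(627,475),.063))
print("grip scene",back(s,C(533,425),.11))
print("box corners", [back(t,T(*q),.055).round(4) for q in [(270,360),(438,358),(438,268)]])
for q,z in [((180,178),.03),]: print("cap",back(t,T(*q),z))
print("hub",back(t,(264,276),.018),"handle",back(t,(203,288),.028))
E
```

```text
pos [0.1987 0.5127 0.2051] jaw 68.81 toolx [-0.    -0.001 -1.   ] -> xyz [ 5.1 -2.   2.2] twist -0.36979846153657986 j6 -5.9 t 0.3
A [ 0.4493 -0.3975] -13.7 top only [ 0.446 -0.406  0.062] [-3.2 -1.   0.2 -0.2 -0.5  0.1 -0.  -0.5 -0.3 -0.3 -1.4  0.8  0.1  0.2
  0.6 -0.1]
B [ 0.4686 -0.2679] -6.8 top only [ 0.466 -0.268  0.062] [-0.1 -1.   0.3 -0.2 -0.3 -0.3 -0.4 -0.4  0.  -0.1 -0.1  0.5 -0.2  0.2
  0.2 -0.3]
C [ 0.4293 -0.1817] -5.5 top only [ 0.427 -0.181  0.062] [ 0.2 -0.9 -0.   0.  -0.6 -0.3  0.1 -0.4 -0.  -0.3 -0.6  0.3  0.5 -0.2
  0.2  0. ]
D [ 0.4528 -0.0602] 15.6 top only [ 0.45  -0.067  0.062] [-2.4 -1.   0.2 -0.4 -0.7  1.1 -0.9 -0.3  0.1  0.4  0.1 -0.2 -0.6 -0.
  0.2  0.2]
stand [0.5924 0.243 ] -0.89 [ 0.  -0.5  0.4 -0.9 -0.7 -1.6 -0.7 -1.5  0.8 -0.1 -1.3 -0.2]
board [ 0.6139 -0.0928] 2.57 [-0.3 -0.4 -0.1 -2.8 -0.2 -0.5  1.1 -0.7]
rack [ 0.6133 -0.0923] 2.46 [ 0.   0.4  0.4 -0.   0.9  0.8  0.8 -0.3 -1.7 -0.9]
grip [ 0.60981145 -0.30239766  0.11      ]
pointer top [ 0.62735482 -0.27915613  0.063     ] scene [ 0.63776912 -0.2817618   0.063     ]
grip scene [ 0.60345297 -0.30648052  0.11      ]
box corners [array([ 0.5556, -0.2146,  0.055 ]), array([ 0.5547, -0.3713,  0.055 ]), array([ 0.6407, -0.3764,  0.055 ])]
cap [ 0.74067544 -0.13736538  0.03      ]
hub [0.3496364  0.14486662 0.018     ] handle [0.31896545 0.31511248 0.028     ]
```

```bash
python3 - <<'E'
from h import *
t=cam("top");s=cam("scene")
Y=dict(A=(.4493,-.3975,-13.7),B=(.4686,-.2679,-6.8),C=(.4293,-.1817,-5.5),D=(.4528,-.0602,15.6))
L=[(-.028,-.023,.054),(-.028,.023,.054),(.028,.023,.054),(.028,-.023,.054),(0,0,.062),(.043,-.023,.004),(.043,.023,.004),(-.043,.023,.004),(-.043,-.023,.004)]
for n,c,b in(("t",t,(310,200,480,280)),("s",s,(130,190,330,360))):
    k=4; x0,y0,x1,y1=b; im=cv2.resize(c["pixels"][y0:y1,x0:x1],None,fx=k,fy=k,interpolation=cv2.INTER_CUBIC)
    for x,y,a in Y.values():
        a=np.radians(a)
        for l in L:
            p=proj(c,np.array([x+np.cos(a)*l[0]-np.sin(a)*l[1],y+np.sin(a)*l[0]+np.cos(a)*l[1],l[2]]))[0]
            cv2.circle(im,(int((p[0]+.5-x0)*k),int((p[1]+.5-y0)*k)),2,(0,0,255),-1)
    cv2.imwrite(f"pics/ov_{n}.png",im)
E
```

```text
(no output)
```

View pics/ov_t.png

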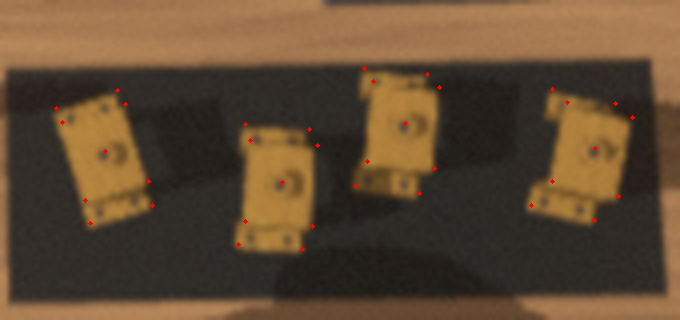

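View pics/ov_s.png

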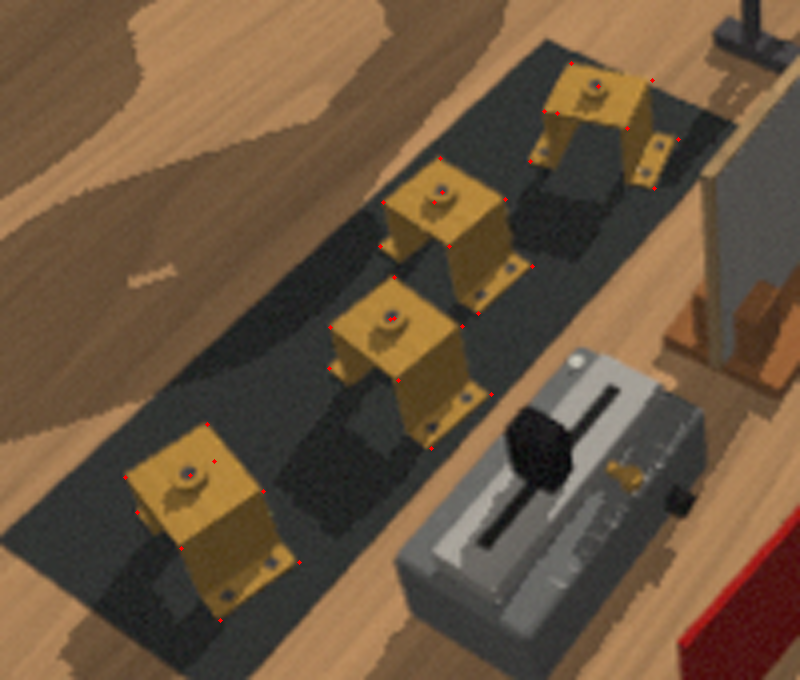

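```bash
python3 - <<'E'
from h import *
t=cam("top");s=cam("scene")
crop(t,(370,150,460,215),8,"pics/t3.png"); crop(s,(220,260,320,365),6,"pics/s3.png")
E
```

```text
(no output)
```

View pics/t3.png

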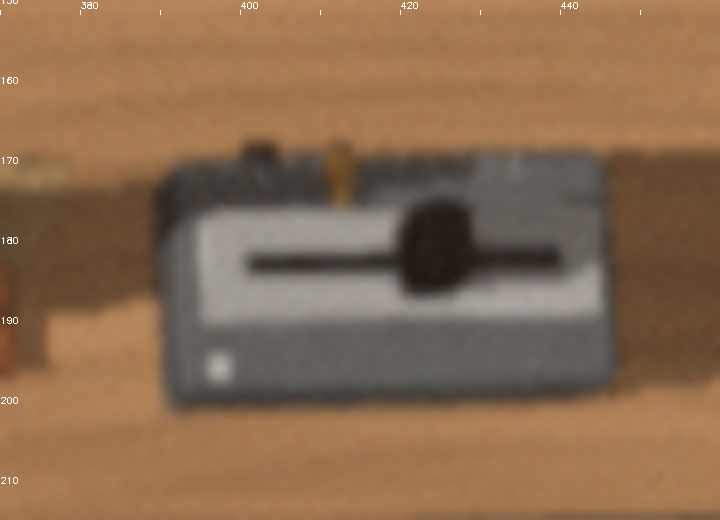

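View pics/s3.png

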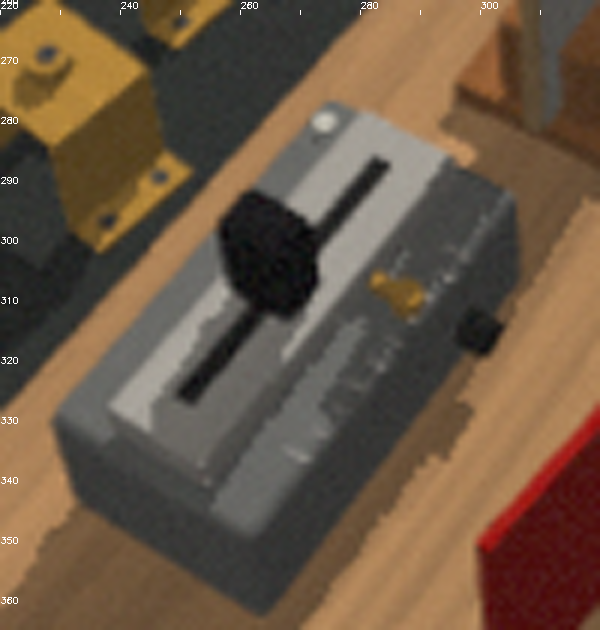

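```bash
python3 - <<'E'
from h import *
t=cam("top");s=cam("scene")
print("slot",back(t,(400.8,183),.069),back(t,(438.7,182.2),.069))
print("slot s",back(s,(283,287),.069),back(s,(251,326),.069))
for z in(.06,.063): print("tip",back(t,(412.6,175.3),z),back(s,(282.5,306),z))
print("grip top",back(t,(423.5,180.5),.11),back(s,(264,297.5),.105))
mv([.604,-.305,.16],91.5)
E
```

```text
slot [ 0.60105082 -0.24467109  0.069     ] [ 0.60139513 -0.35027848  0.069     ]
slot s [ 0.60288027 -0.24633826  0.069     ] [ 0.60454887 -0.35226544  0.069     ]
tip [ 0.62420685 -0.28029079  0.06      ] [ 0.62534058 -0.27962057  0.06      ]
tip [ 0.62360531 -0.27972655  0.063     ] [ 0.62669717 -0.28110894  0.063     ]
grip top [ 0.59927413 -0.29960328  0.11      ] [ 0.60388457 -0.30550941  0.105     ]
pos [0.1988 0.5128 0.2055] jaw 68.81 toolx [ 0.  0. -1.] -> xyz [  45.5 -616.1  673.4] twist -0.39600760930783296 j6 -5.9 t 0.6
```

>>> carry_out([
  {"claw": -0.2,"xyz": [0,-616,673],"twist": -0.37},
  {"claw": -0.2,"xyz": [0,-616,673],"twist": -0.37},
  {"claw": -0.2,"xyz": [0,-616,673],"twist": -0.37},
  {"claw": -0.2,"xyz": [0,-616,673],"twist": -0.37},
  {"claw": -0.2,"xyz": [0,-616,673],"twist": -0.37},
  {"claw": -0.2,"xyz": [0,-616,673],"twist": -0.37},
  {"claw": -0.2,"xyz": [0,-616,673],"twist": -0.37},
  {"claw": -0.2,"xyz": [0,-616,673],"twist": -0.37},
  {"claw": -0.2,"xyz": [0,-616,673],"twist": -0.37},
  {"claw": -0.2,"xyz": [0,-616,673],"twist": -0.37},
  {"claw": -0.2,"xyz": [0,-616,673],"twist": -0.37},
  {"claw": -0.2,"xyz": [0,-616,673],"twist": -0.37},
], force=15)

```text
clock: 1.6
position: [0.418, 0.0696, 0.206]
tool_rot: [12.3, 89.9, 12.3]
wrist_force: [1.5, 0.2, 0.1]
width: 0.401
```

```bash
python3 -c "
from h import *
mv([.602,-.302,.206],90)"
```

```text
pos [0.418  0.0696 0.206 ] jaw 90.0 toolx [ 0.001  0.    -1.   ] -> xyz [ 1.000e-01 -3.716e+02  1.840e+02] twist 6.46250766202787e-05 j6 -88.2 t 1.6
```

>>> carry_out([
  {"claw": -0.2,"xyz": [0,-372,184],"twist": 0},
  {"claw": -0.2,"xyz": [0,-372,184],"twist": 0},
  {"claw": -0.2,"xyz": [0,-372,184],"twist": 0},
  {"claw": -0.2,"xyz": [0,-372,184],"twist": 0},
  {"claw": -0.2,"xyz": [0,-372,184],"twist": 0},
  {"claw": -0.2,"xyz": [0,-372,184],"twist": 0},
  {"claw": -0.2,"xyz": [0,-372,184],"twist": 0},
  {"claw": -0.2,"xyz": [0,-372,184],"twist": 0},
  {"claw": -0.2,"xyz": [0,-372,184],"twist": 0},
  {"claw": -0.2,"xyz": [0,-372,184],"twist": 0},
  {"claw": -0.2,"xyz": [70,-372,184],"twist": 0},
  {"claw": -0.2,"xyz": [70,-372,184],"twist": 0},
])

```text
clock: 2.6
position: [0.6032, -0.3039, 0.1348]
tool_rot: [-30.9, 89.8, -31.1]
wrist_force: [-0.6, 0.9, -1.3]
width: 0.4
```

```bash
python3 -c "
from h import *
mv([.602,-.302,.085],90)
s=cam('scene'); crop(s,(200,220,330,340),5,'pics/s4.png')
"
```

```text
pos [ 0.6032 -0.3039  0.1348] jaw 89.83 toolx [ 0.003 -0.002 -1.   ] -> xyz [49.8  2.  -1.4] twist -0.0029060304414539467 j6 -121.4 t 2.6
```

View pics/s4.png

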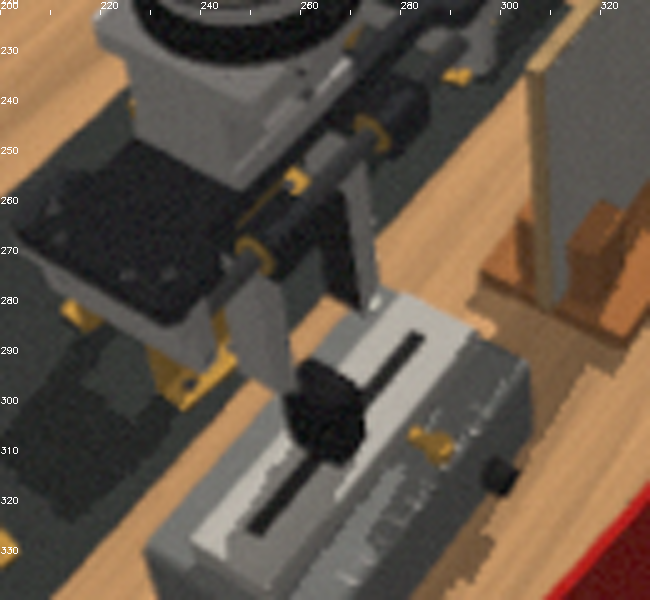

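>>> carry_out([
  {"claw": -0.2,"xyz": [25,2,0],"twist": 0},
  {"claw": -0.2,"xyz": [50,2,-1],"twist": 0},
  {"claw": -0.2,"xyz": [50,2,-1],"twist": 0},
  {"claw": -0.2,"xyz": [50,-10,-1],"twist": 0},
  {"claw": -0.2,"xyz": [50,-20,-1],"twist": 0},
  {"claw": -0.2,"xyz": [50,-30,-1],"twist": 0},
  {"claw": -0.2,"xyz": [50,-36,-1],"twist": 0},
  {"claw": -0.2,"xyz": [50,-40,-1],"twist": 0},
  {"claw": -0.2,"xyz": [50,-42,-1],"twist": 0},
])

```text
clock: 3.4
position: [0.6012, -0.3438, 0.0873]
tool_rot: [-27.0, 89.8, -27.0]
wrist_force: [0.0, 1.2, 1.9]
width: 0.404
```

>>> carry_out([
  {"claw": -0.2,"xyz": [0,-2,0],"twist": 0},
  {"claw": -0.2,"xyz": [0,-4,0],"twist": 0},
  {"claw": -0.2,"xyz": [0,-4,0],"twist": 0},
])

```text
clock: 3.65
position: [0.6007, -0.3468, 0.0858]
tool_rot: [-64.1, 90.0, -64.0]
wrist_force: [-0.5, 0.8, 0.4]
width: 0.399
```

>>> carry_out([
  {"claw": -0.2,"xyz": [0,-2,0],"twist": 0},
  {"claw": -0.2,"xyz": [0,-4,0],"twist": 0},
  {"claw": -0.2,"xyz": [0,-4,0],"twist": 0},
])

```text
clock: 3.9
position: [0.6006, -0.3506, 0.0855]
tool_rot: [-88.9, 90.0, -88.8]
wrist_force: [0.0, 1.1, 0.6]
width: 0.401
```

>>> carry_out([
  {"claw": -0.2,"xyz": [0,-1,0],"twist": 0},
  {"claw": -0.2,"xyz": [0,-2,0],"twist": 0},
  {"claw": -0.2,"xyz": [0,-2,0],"twist": 0},
])

```text
clock: 4.15
position: [0.6006, -0.3525, 0.0854]
tool_rot: [111.7, 90.0, 111.7]
wrist_force: [-0.5, 1.0, 1.0]
width: 0.402
```

>>> carry_out([
  {"claw": -0.2,"xyz": [0,-1,0],"twist": 0},
  {"claw": -0.2,"xyz": [0,-2,0],"twist": 0},
  {"claw": -0.2,"xyz": [0,-2,0],"twist": 0},
])

```text
clock: 4.4
position: [0.6006, -0.3528, 0.0854]
tool_rot: [97.4, 89.8, 97.5]
wrist_force: [0.5, 4.7, 2.5]
width: 0.4
```

>>> carry_out([
  {"claw": -0.2,"xyz": [0,-1,0],"twist": 0},
  {"claw": -0.2,"xyz": [0,-2,0],"twist": 0},
  {"claw": -0.2,"xyz": [0,-2,0],"twist": 0},
])

```text
clock: 4.65
position: [0.6006, -0.3529, 0.0853]
tool_rot: [99.6, 89.6, 99.7]
wrist_force: [-1.1, 7.7, 2.4]
width: 0.399
```

>>> carry_out([
  {"claw": -0.2,"xyz": [0,8,0],"twist": 0},
  {"claw": -0.2,"xyz": [-35,8,0],"twist": 0.1},
  {"claw": -0.2,"xyz": [-70,8,0],"twist": 0.2},
  {"claw": 1,"xyz": [-80,-20,-75],"twist": 0.4},
  {"claw": 1,"xyz": [-80,-45,-151],"twist": 1.81},
  {"claw": 1,"xyz": [-80,-45,-151],"twist": 1.81},
  {"claw": 1,"xyz": [-80,-45,-151],"twist": 1.81},
  {"claw": 1,"xyz": [-80,-45,-151],"twist": 1.81},
  {"claw": 1,"xyz": [-80,-45,-151],"twist": 1.81},
  {"claw": 1,"xyz": [-80,-45,-151],"twist": 1.81},
  {"claw": 1,"xyz": [-80,-45,-151],"twist": 1.81},
  {"claw": 1,"xyz": [-80,-45,-151],"twist": 1.81},
])

```text
clock: 5.65
position: [0.4489, -0.4023, 0.1654]
tool_rot: [-28.7, 89.9, -105.1]
wrist_force: [0.3, 0.7, 0.2]
width: 0.986
```

```bash
python3 -c "
from h import *
mv([.4493,-.3975,.016],-13.7)
s=cam('scene'); cv2.imwrite('pics/s5.png',s['pixels'])
t=cam('top'); crop(t,(300,150,480,290),4,'pics/t5.png')
"
```

```text
pos [ 0.4489 -0.4023  0.1654] jaw 13.67 toolx [-0.001 -0.002 -1.   ] -> xyz [149.4   1.7  -4.9] twist 0.4777321736966218 j6 -60.9 t 5.65
```

View pics/s5.png

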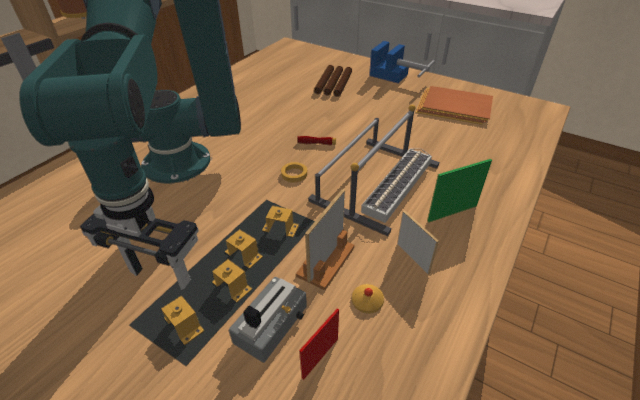

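View pics/t5.png

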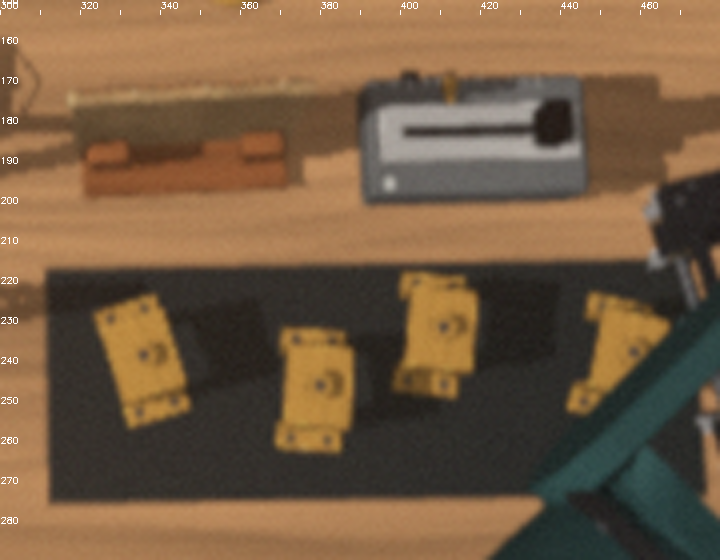

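>>> carry_out([
  {"claw": 1,"xyz": [0,2,-5],"twist": 0.478},
  {"claw": 1,"xyz": [0,2,-5],"twist": 0.478},
  {"claw": 1,"xyz": [0,2,-5],"twist": 0.478},
  {"claw": 1,"xyz": [30,2,-5],"twist": 0.478},
  {"claw": 1,"xyz": [65,2,-5],"twist": 0.478},
  {"claw": 1,"xyz": [100,2,-5],"twist": 0.478},
  {"claw": 1,"xyz": [125,2,-5],"twist": 0.478},
  {"claw": 1,"xyz": [142,2,-5],"twist": 0.478},
  {"claw": 1,"xyz": [147,2,-5],"twist": 0.478},
  {"claw": 1,"xyz": [147,2,-5],"twist": 0.478},
])

```text
clock: 6.58
position: [0.4492, -0.3953, 0.0165]
tool_rot: [-113.9, 89.8, 143.0]
wrist_force: [0.8, -0.2, -0.8]
width: 0.999
```

```bash
python3 -c "
from h import *
mv([.4493,-.3975,.018],-13.7)
print(r.read_state()['wrist_force'])
s=cam('scene'); crop(s,(80,240,260,380),4,'pics/s6.png')
"
```

```text
pos [ 0.4492 -0.3953  0.0165] jaw -13.17 toolx [-0.003  0.002 -1.   ] -> xyz [-1.5  0.6  2.1] twist 0.009200076295702185 j6 -33.6 t 6.58
[ 0.78929156 -0.23011386 -0.80495481]
```

View pics/s6.png

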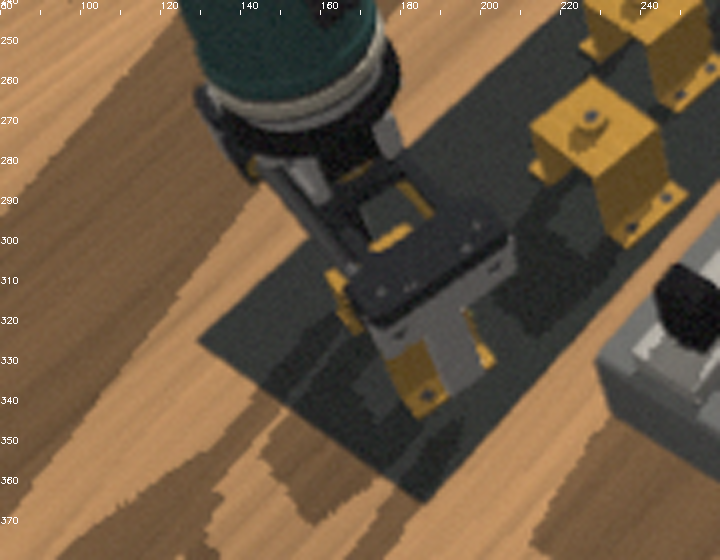

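>>> carry_out([
  {"claw": -1,"xyz": [0,0,2],"twist": 0},
  {"claw": -1,"xyz": [0,0,2],"twist": 0},
  {"claw": -1,"xyz": [0,0,2],"twist": 0},
  {"claw": -1,"xyz": [0,0,2],"twist": 0},
  {"claw": -1,"xyz": [0,0,2],"twist": 0},
  {"claw": -1,"xyz": [0,0,2],"twist": 0},
], force=25)

```text
clock: 7.13
position: [0.4495, -0.3981, 0.019]
tool_rot: [-52.8, 90.0, -156.1]
wrist_force: [-4.4, 0.6, 3.8]
width: 0.611
```

>>> carry_out([
  {"claw": -1,"xyz": [-15,0,0],"twist": 0},
  {"claw": -1,"xyz": [-40,0,0],"twist": 0},
  {"claw": -1,"xyz": [-80,0,0],"twist": 0},
  {"claw": -1,"xyz": [-120,0,0],"twist": 0},
  {"claw": -1,"xyz": [-160,0,0],"twist": 0},
  {"claw": -1,"xyz": [-190,0,0],"twist": 0},
  {"claw": -1,"xyz": [-210,0,0],"twist": 0},
  {"claw": -1,"xyz": [-210,0,0],"twist": 0},
])

```text
clock: 7.8
position: [0.4514, -0.3996, 0.2347]
tool_rot: [57.1, 89.4, -46.2]
wrist_force: [0.1, -0.1, -1.5]
width: 0.596
```

```bash
cat >> h.py <<'E'
ST=np.array([.5924,.243]);SY=np.radians(-.89)
def slot(x,y):
    c,s=np.cos(SY),np.sin(SY); return ST+[c*x-s*y,s*x+c*y]
E
python3 -c "
from h import *
print(slot(0,.12),slot(0,.04),slot(0,-.04),slot(0,-.12),r.read_state()['width'])
p=slot(0,.12)
mv([*p,.2265],-.9)
"
```

```text
[0.59426394 0.36298552] [0.59302131 0.28299517] [0.59177869 0.20300483] [0.59053606 0.12301448] 0.5963093777834796
pos [ 0.4514 -0.3996  0.2347] jaw -13.28 toolx [ 0.007 -0.008 -1.   ] -> xyz [   3.4  -36.2 -775. ] twist -0.21606500452245542 j6 -33.6 t 7.8
```

>>> carry_out([
  {"claw": -1,"xyz": [0,-2,-40],"twist": -0.216},
  {"claw": -1,"xyz": [0,-4,-80],"twist": -0.216},
  {"claw": -1,"xyz": [0,-6,-120],"twist": -0.216},
  {"claw": -1,"xyz": [0,-8,-160],"twist": -0.216},
  {"claw": -1,"xyz": [0,-10,-200],"twist": -0.216},
  {"claw": -1,"xyz": [0,-12,-240],"twist": -0.216},
  {"claw": -1,"xyz": [0,-14,-280],"twist": -0.216},
  {"claw": -1,"xyz": [0,-16,-320],"twist": -0.216},
  {"claw": -1,"xyz": [0,-18,-360],"twist": -0.216},
  {"claw": -1,"xyz": [0,-20,-400],"twist": -0.216},
  {"claw": -1,"xyz": [0,-22,-440],"twist": -0.216},
  {"claw": -1,"xyz": [0,-24,-480],"twist": -0.216},
])

```text
clock: 8.8
position: [0.5357, 0.0766, 0.2256]
tool_rot: [-86.2, 89.8, -177.1]
wrist_force: [0.5, 0.3, -1.8]
width: 0.597
```

```bash
python3 -c "
from h import *
p=slot(0,.12)
mv([*p,.2265],-.9)
"
```

```text
pos [0.5357 0.0766 0.2256] jaw -0.91 toolx [-0.004 -0.    -1.   ] -> xyz [  -1.2   54.  -287.3] twist -0.00017257410062372923 j6 3.0 t 8.8
```

>>> carry_out([
  {"claw": -1,"xyz": [0,8,-40],"twist": 0},
  {"claw": -1,"xyz": [0,16,-80],"twist": 0},
  {"claw": -1,"xyz": [0,24,-120],"twist": 0},
  {"claw": -1,"xyz": [0,32,-160],"twist": 0},
  {"claw": -1,"xyz": [0,40,-200],"twist": 0},
  {"claw": -1,"xyz": [0,48,-240],"twist": 0},
  {"claw": -1,"xyz": [0,53,-270],"twist": 0},
  {"claw": -1,"xyz": [0,54,-284],"twist": 0},
  {"claw": -1,"xyz": [0,54,-287],"twist": 0},
  {"claw": -1,"xyz": [0,54,-287],"twist": 0},
])

```text
clock: 9.63
position: [0.5944, 0.3612, 0.2251]
tool_rot: [-59.1, 89.7, -150.0]
wrist_force: [-0.2, -0.4, -2.3]
width: 0.594
```

```bash
python3 -c "
from h import *
p=slot(0,.12)
mv([*p,.1375],-.9)
s=cam('scene'); crop(s,(280,40,460,190),4,'pics/s7.png')
t=cam('top'); crop(t,(140,140,310,250),4,'pics/t7.png')
"
```

```text
pos [0.5944 0.3612 0.2251] jaw -0.82 toolx [-0.005 -0.003 -1.   ] -> xyz [87.6  0.2 -2. ] twist 0.001436498884999343 j6 27.4 t 9.63
```

View pics/s7.png

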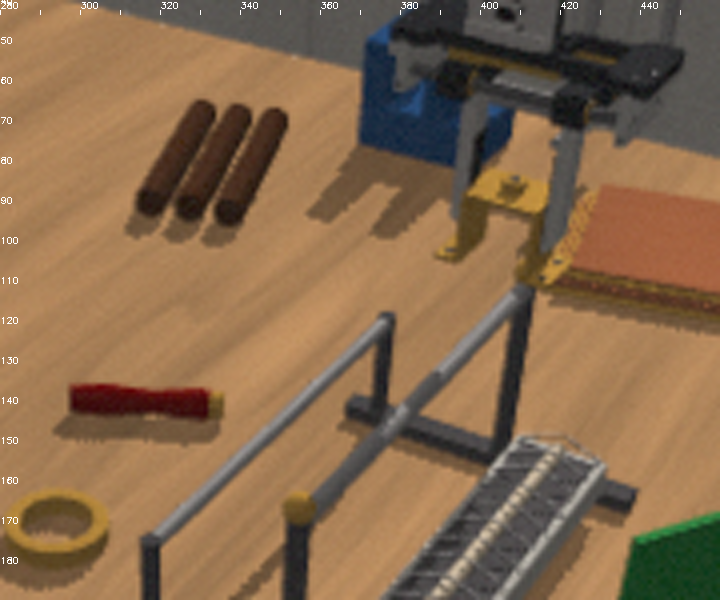

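View pics/t7.png

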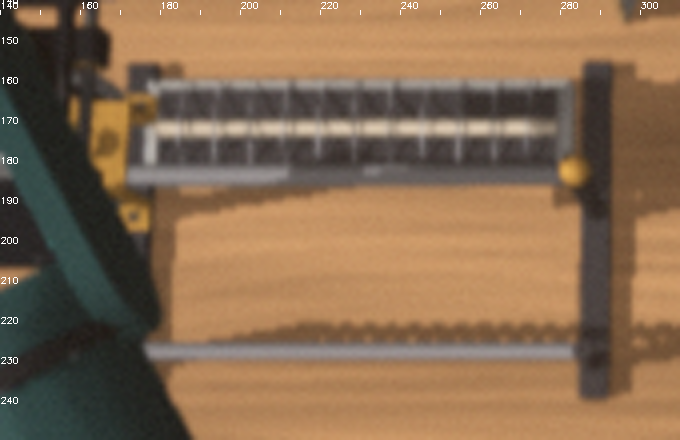

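>>> carry_out([
  {"claw": -1,"xyz": [25,0,-2],"twist": 0},
  {"claw": -1,"xyz": [50,0,-2],"twist": 0},
  {"claw": -1,"xyz": [70,0,-2],"twist": 0},
  {"claw": -1,"xyz": [82,0,-2],"twist": 0},
  {"claw": -1,"xyz": [86,0,-2],"twist": 0},
  {"claw": -1,"xyz": [87,0,-2],"twist": 0},
])

```text
clock: 10.23
position: [0.5953, 0.3614, 0.1408]
tool_rot: [-58.1, 89.9, -149.1]
wrist_force: [-0.6, -0.3, -2.1]
width: 0.598
```

```bash
python3 -c "
from h import *
p=slot(0,.12)
mv([*p,.136],-.9)
s=cam('scene'); crop(s,(320,40,460,160),5,'pics/s8.png')
"
```

```text
pos [0.5953 0.3614 0.1408] jaw -1.0 toolx [-0.001 -0.001 -1.   ] -> xyz [ 4.8 -1.  -1.6] twist -0.0016843250088611306 j6 27.6 t 10.23
```

View pics/s8.png

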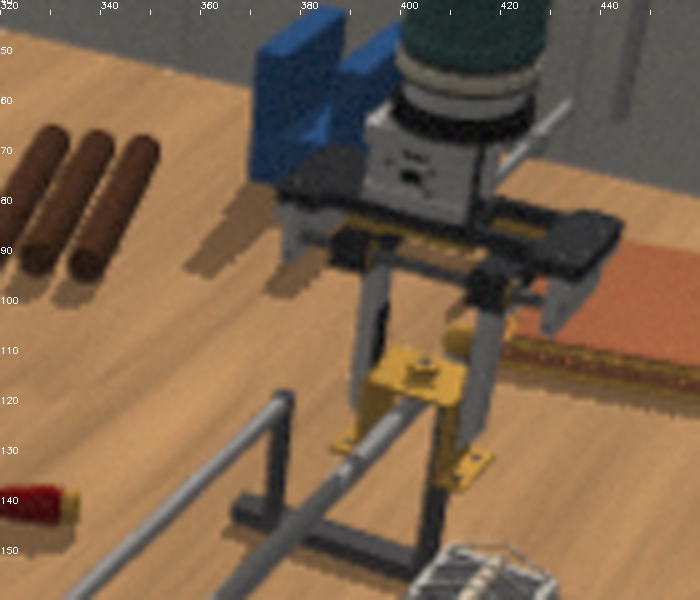

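>>> carry_out([
  {"claw": -1,"xyz": [2,0,0],"twist": 0},
  {"claw": -1,"xyz": [4,0,0],"twist": 0},
  {"claw": -1,"xyz": [5,0,0],"twist": 0},
  {"claw": -1,"xyz": [5,0,0],"twist": 0},
])

```text
clock: 10.62
position: [0.5957, 0.3629, 0.1371]
tool_rot: [119.6, 89.9, 28.6]
wrist_force: [0.4, 0.1, -2.5]
width: 0.595
```

>>> carry_out([
  {"claw": -1,"xyz": [1,0,0],"twist": 0},
  {"claw": -1,"xyz": [2,0,0],"twist": 0},
  {"claw": -1,"xyz": [2,0,0],"twist": 0},
  {"claw": -1,"xyz": [2,0,0],"twist": 0},
])

```text
clock: 10.95
position: [0.5957, 0.363, 0.1362]
tool_rot: [119.2, 89.9, 28.3]
wrist_force: [-1.8, -0.9, 4.5]
width: 0.591
```

>>> carry_out([
  {"claw": 0.3,"xyz": [0,0,0],"twist": 0},
  {"claw": 0.5,"xyz": [0,0,0],"twist": 0},
  {"claw": 0.8,"xyz": [0,0,0],"twist": 0},
  {"claw": 0.8,"xyz": [0,0,0],"twist": 0},
  {"claw": 0.8,"xyz": [0,0,0],"twist": 0},
  {"claw": 0.8,"xyz": [-20,0,0],"twist": 0},
  {"claw": 0.8,"xyz": [-60,0,0],"twist": 0},
  {"claw": 0.8,"xyz": [-90,0,0],"twist": 0},
  {"claw": 0.8,"xyz": [-90,0,0],"twist": 0},
])

```text
clock: 11.7
position: [0.598, 0.364, 0.2338]
tool_rot: [118.1, 89.2, 27.2]
wrist_force: [0.3, 0.4, 1.4]
width: 0.898
```

```bash
python3 -c "
from h import *
mv([.4528,-.0602,.16],15.6)
s=cam('scene'); crop(s,(320,40,460,160),5,'pics/s9.png')
t=cam('top'); crop(t,(300,150,480,290),4,'pics/t9.png')
"
```

```text
pos [0.598  0.364  0.2338] jaw -0.92 toolx [ 0.013  0.007 -1.   ] -> xyz [  69.1 -139.3  427. ] twist -0.2882751547848336 j6 27.6 t 11.7
```

View pics/s9.png

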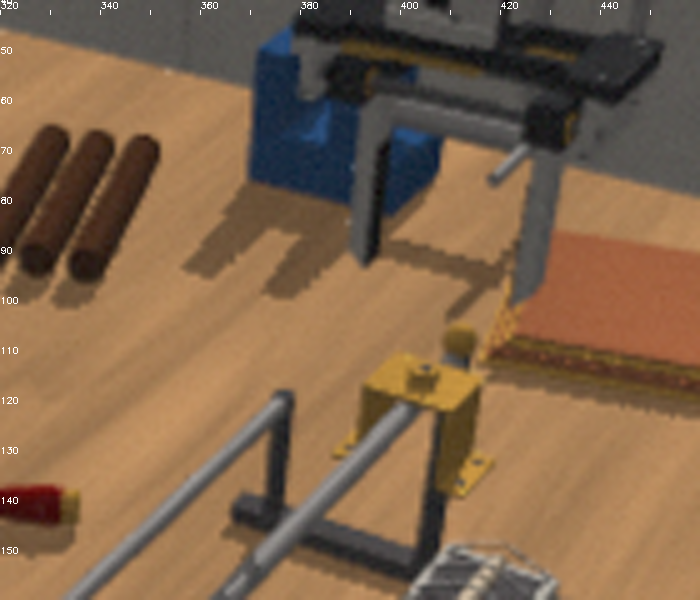

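View pics/t9.png

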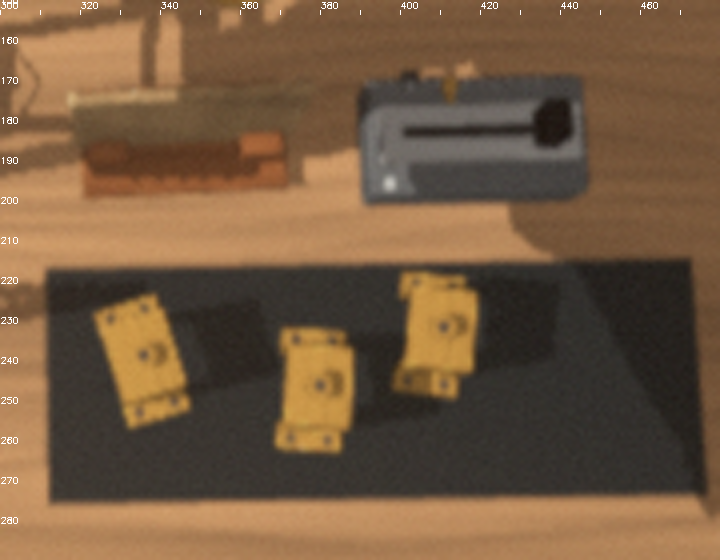

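>>> carry_out([
  {"claw": 1,"xyz": [0,-139,427],"twist": -0.288},
  {"claw": 1,"xyz": [0,-139,427],"twist": -0.288},
  {"claw": 1,"xyz": [0,-139,427],"twist": -0.288},
  {"claw": 1,"xyz": [0,-139,427],"twist": -0.288},
  {"claw": 1,"xyz": [0,-139,427],"twist": -0.288},
  {"claw": 1,"xyz": [0,-139,427],"twist": -0.288},
  {"claw": 1,"xyz": [0,-139,427],"twist": -0.288},
  {"claw": 1,"xyz": [0,-139,427],"twist": -0.288},
  {"claw": 1,"xyz": [40,-139,427],"twist": -0.288},
  {"claw": 1,"xyz": [70,-139,427],"twist": -0.288},
  {"claw": 1,"xyz": [90,-139,427],"twist": -0.288},
  {"claw": 1,"xyz": [90,-139,427],"twist": -0.288},
])

```text
clock: 12.8
position: [0.446, -0.0638, 0.1296]
tool_rot: [-113.0, 89.6, 172.4]
wrist_force: [-0.5, 0.5, 0.0]
width: 1.001
```

```bash
python3 -c "
from h import *
mv([.4538,-.0602,.018],15.6)
"
```

```text
pos [ 0.446  -0.0638  0.1296] jaw 15.43 toolx [-0.007  0.001 -1.   ] -> xyz [111.6   9.1  -1.1] twist -0.0029081893909024504 j6 -30.7 t 12.8
```

>>> carry_out([
  {"claw": 1,"xyz": [20,8,-1],"twist": 0},
  {"claw": 1,"xyz": [55,8,-1],"twist": 0},
  {"claw": 1,"xyz": [85,8,-1],"twist": 0},
  {"claw": 1,"xyz": [104,8,-1],"twist": 0},
  {"claw": 1,"xyz": [110,8,-1],"twist": 0},
  {"claw": 1,"xyz": [110,8,-1],"twist": 0},
  {"claw": 1,"xyz": [110,8,-1],"twist": 0},
])

```text
clock: 13.38
position: [0.4568, -0.0587, 0.0243]
tool_rot: [-125.6, 89.9, 160.0]
wrist_force: [0.1, -0.3, -0.5]
width: 0.999
```

```bash
python3 -c "
from h import *
mv([.4528,-.0602,.018],15.6)
s=cam('scene'); crop(s,(220,160,360,260),5,'pics/s10.png')
"
```

```text
pos [ 0.4568 -0.0587  0.0243] jaw 15.59 toolx [-0.001  0.    -1.   ] -> xyz [ 6.3 -4.2  0.3] twist -0.00023702267753891214 j6 -30.0 t 13.38
```

View pics/s10.png

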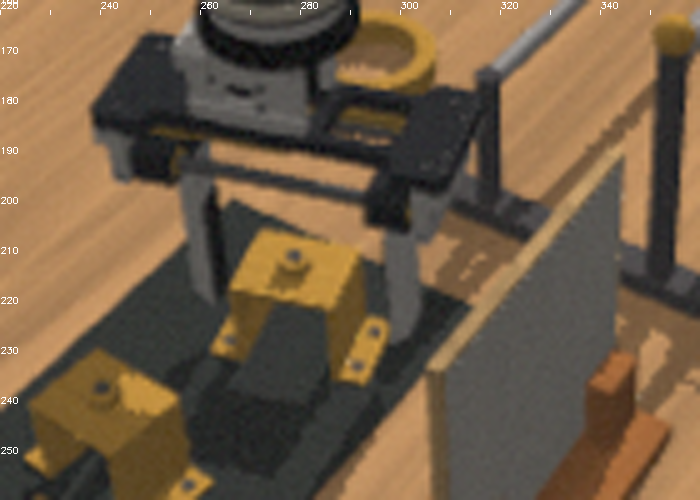

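>>> carry_out([
  {"claw": 1,"xyz": [5,-4,0],"twist": 0},
  {"claw": 1,"xyz": [5,-4,0],"twist": 0},
  {"claw": 1,"xyz": [5,-4,0],"twist": 0},
  {"claw": -1,"xyz": [5,-4,0],"twist": 0},
  {"claw": -1,"xyz": [5,-4,0],"twist": 0},
  {"claw": -1,"xyz": [5,-4,0],"twist": 0},
  {"claw": -1,"xyz": [5,-4,0],"twist": 0},
  {"claw": -1,"xyz": [5,-4,0],"twist": 0},
  {"claw": -1,"xyz": [5,-4,0],"twist": 0},
  {"claw": -1,"xyz": [5,-4,0],"twist": 0},
])

```text
clock: 14.27
position: [0.4528, -0.06, 0.0195]
tool_rot: [-100.0, 89.9, -174.4]
wrist_force: [-2.2, -0.6, 0.7]
width: 0.595
```

```bash
python3 -c "
from h import *
mv([.4528,-.0602,.018],15.6)
s=cam('scene'); crop(s,(220,160,360,260),5,'pics/s11.png')
"
```

```text
pos [ 0.4528 -0.06    0.0195] jaw 15.59 toolx [-0.001 -0.    -1.   ] -> xyz [ 1.5 -0.   0.2] twist -0.00011704419568793573 j6 -30.2 t 14.27
```

View pics/s11.png

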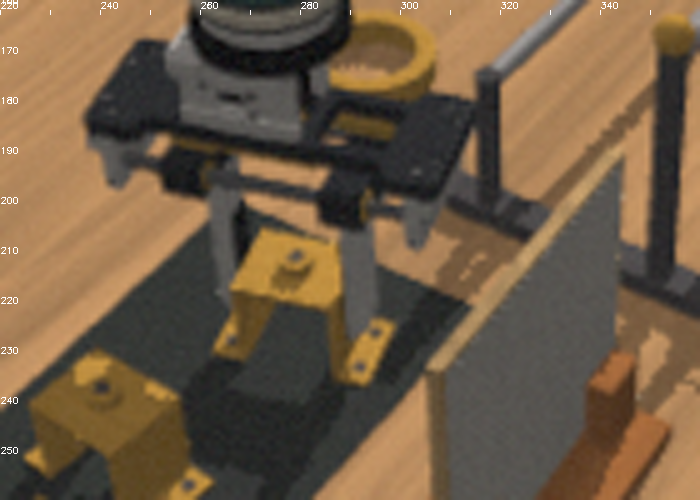

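>>> carry_out([
  {"claw": -1,"xyz": [-15,0,0],"twist": 0},
  {"claw": -1,"xyz": [-40,0,0],"twist": 0},
  {"claw": -1,"xyz": [-80,0,0],"twist": 0},
  {"claw": -1,"xyz": [-120,0,0],"twist": 0},
  {"claw": -1,"xyz": [-160,0,0],"twist": 0},
  {"claw": -1,"xyz": [-195,0,0],"twist": 0},
  {"claw": -1,"xyz": [-210,0,0],"twist": 0},
  {"claw": -1,"xyz": [-210,0,0],"twist": 0},
])

```text
clock: 14.98
position: [0.4555, -0.0604, 0.2343]
tool_rot: [61.8, 89.5, -12.6]
wrist_force: [0.6, -0.1, -2.0]
width: 0.595
```

```bash
python3 -c "
from h import *
mv([*slot(0,.04),.228],-.9)
"
```

```text
pos [ 0.4555 -0.0604  0.2343] jaw 15.59 toolx [ 0.009 -0.002 -1.   ] -> xyz [   6.8  224.7 -293.8] twist 0.28783962733693597 j6 -30.2 t 14.98
```

>>> carry_out([
  {"claw": -1,"xyz": [0,24,-32],"twist": 0.03},
  {"claw": -1,"xyz": [0,48,-64],"twist": 0.09},
  {"claw": -1,"xyz": [0,72,-96],"twist": 0.15},
  {"claw": -1,"xyz": [0,96,-128],"twist": 0.22},
  {"claw": -1,"xyz": [0,120,-159],"twist": 0.288},
  {"claw": -1,"xyz": [0,144,-190],"twist": 0.288},
  {"claw": -1,"xyz": [0,168,-221],"twist": 0.288},
  {"claw": -1,"xyz": [0,192,-252],"twist": 0.288},
  {"claw": -1,"xyz": [0,213,-278],"twist": 0.288},
  {"claw": -1,"xyz": [0,222,-291],"twist": 0.288},
  {"claw": -1,"xyz": [0,224,-294],"twist": 0.288},
  {"claw": -1,"xyz": [0,224,-294],"twist": 0.288},
])

```text
clock: 15.98
position: [0.5892, 0.2841, 0.2258]
tool_rot: [-67.0, 89.7, -157.8]
wrist_force: [0.2, -0.5, -2.2]
width: 0.593
```

```bash
python3 -c "
from h import *
mv([*slot(0,.04),.1385],-.9)
"
```

```text
pos [0.5892 0.2841 0.2258] jaw -0.82 toolx [-0.005 -0.002 -1.   ] -> xyz [87.3  4.3  0.8] twist 0.0014121106318065485 j6 21.6 t 15.98
```

>>> carry_out([
  {"claw": -1,"xyz": [10,3,0],"twist": 0},
  {"claw": -1,"xyz": [30,3,0],"twist": 0},
  {"claw": -1,"xyz": [55,3,0],"twist": 0},
  {"claw": -1,"xyz": [75,3,0],"twist": 0},
  {"claw": -1,"xyz": [84,3,0],"twist": 0},
  {"claw": -1,"xyz": [86,3,0],"twist": 0},
  {"claw": -1,"xyz": [87,3,0],"twist": 0},
  {"claw": -1,"xyz": [87,3,0],"twist": 0},
])

```text
clock: 16.65
position: [0.5936, 0.283, 0.1439]
tool_rot: [110.6, 89.9, 19.6]
wrist_force: [0.1, -0.3, -2.4]
width: 0.592
```

>>> carry_out([
  {"claw": -1,"xyz": [1,0,0],"twist": 0},
  {"claw": -1,"xyz": [2,0,0],"twist": 0},
  {"claw": -1,"xyz": [2,0,0],"twist": 0},
  {"claw": -1,"xyz": [2,0,0],"twist": 0},
])

```text
clock: 16.98
position: [0.5933, 0.2836, 0.1412]
tool_rot: [114.6, 89.9, 23.7]
wrist_force: [-0.6, 0.3, -2.9]
width: 0.593
```

>>> carry_out([
  {"claw": -1,"xyz": [1,0,0],"twist": 0},
  {"claw": -1,"xyz": [2,0,0],"twist": 0},
  {"claw": -1,"xyz": [3,0,0],"twist": 0},
  {"claw": -1,"xyz": [3,0,0],"twist": 0},
  {"claw": -1,"xyz": [3,0,0],"twist": 0},
])

```text
clock: 17.4
position: [0.5929, 0.2834, 0.1373]
tool_rot: [-78.9, 90.0, -169.8]
wrist_force: [-0.2, 0.5, -2.3]
width: 0.594
```

>>> carry_out([
  {"claw": -1,"xyz": [1,0,0],"twist": 0},
  {"claw": -1,"xyz": [1,0,0],"twist": 0},
  {"claw": -1,"xyz": [1,0,0],"twist": 0},
])

```text
clock: 17.65
position: [0.593, 0.2834, 0.1366]
tool_rot: [163.3, 90.0, 72.4]
wrist_force: [-0.5, -0.2, -1.6]
width: 0.596
```

>>> carry_out([
  {"claw": -1,"xyz": [1,0,0],"twist": 0},
  {"claw": -1,"xyz": [1,0,0],"twist": 0},
  {"claw": 0.3,"xyz": [1,0,0],"twist": 0},
  {"claw": 0.5,"xyz": [1,0,0],"twist": 0},
  {"claw": 0.8,"xyz": [1,0,0],"twist": 0},
  {"claw": 0.8,"xyz": [1,0,0],"twist": 0},
  {"claw": 0.8,"xyz": [0,0,0],"twist": 0},
  {"claw": 0.8,"xyz": [-20,0,0],"twist": 0},
  {"claw": 0.8,"xyz": [-60,0,0],"twist": 0},
  {"claw": 0.8,"xyz": [-90,0,0],"twist": 0},
  {"claw": 0.8,"xyz": [-90,0,0],"twist": 0},
])

```text
clock: 18.57
position: [0.5958, 0.2845, 0.2358]
tool_rot: [111.8, 89.1, 20.9]
wrist_force: [1.0, 0.1, 1.8]
width: 0.901
```

```bash
python3 -c "
from h import *
mv([.4293,-.1817,.16],-5.5)
s=cam('scene'); crop(s,(320,40,460,160),4,'pics/s12.png')
t=cam('top'); crop(t,(300,150,480,290),4,'pics/t12.png')
"
```

```text
pos [0.5958 0.2845 0.2358] jaw -0.92 toolx [ 0.014  0.005 -1.   ] -> xyz [  71.  -160.1  469.2] twist 0.08001369094897233 j6 21.5 t 18.57
```

View pics/s12.png

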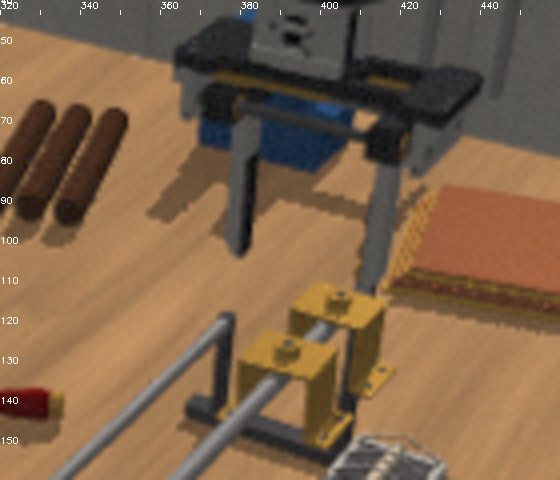

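View pics/t12.png

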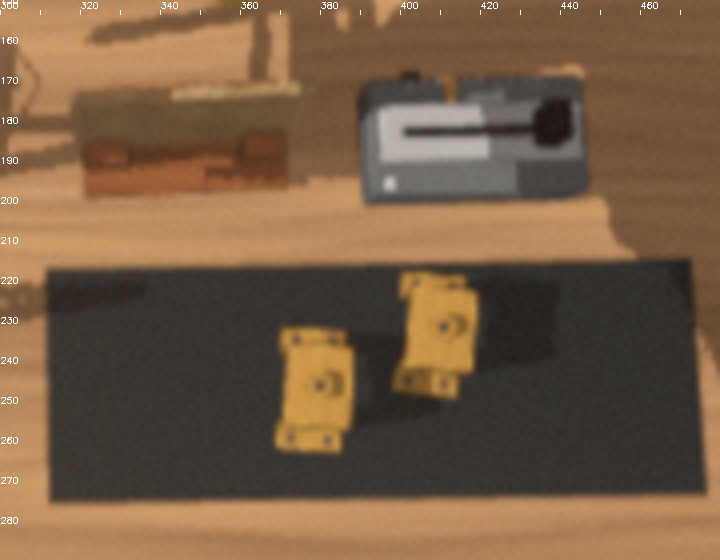

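>>> carry_out([
  {"claw": 1,"xyz": [0,-160,469],"twist": 0.08},
  {"claw": 1,"xyz": [0,-160,469],"twist": 0.08},
  {"claw": 1,"xyz": [0,-160,469],"twist": 0.08},
  {"claw": 1,"xyz": [0,-160,469],"twist": 0.08},
  {"claw": 1,"xyz": [0,-160,469],"twist": 0.08},
  {"claw": 1,"xyz": [0,-160,469],"twist": 0.08},
  {"claw": 1,"xyz": [0,-160,469],"twist": 0.08},
  {"claw": 1,"xyz": [0,-160,469],"twist": 0.08},
  {"claw": 1,"xyz": [0,-160,469],"twist": 0.08},
  {"claw": 1,"xyz": [30,-160,469],"twist": 0.08},
  {"claw": 1,"xyz": [60,-160,469],"twist": 0.08},
  {"claw": 1,"xyz": [80,-160,469],"twist": 0.08},
])

```text
clock: 19.67
position: [0.4305, -0.1703, 0.164]
tool_rot: [58.5, 89.8, -37.1]
wrist_force: [1.4, 0.3, -0.3]
width: 1.0
```

>>> carry_out([
  {"claw": 1,"xyz": [0,0,0],"twist": 0},
  {"claw": 1,"xyz": [0,0,0],"twist": 0},
])

```text
clock: 19.83
position: [0.4284, -0.1675, 0.16]
tool_rot: [-116.8, 89.5, 147.5]
wrist_force: [0.6, 0.7, 0.3]
width: 0.997
```

```bash
python3 -c "
from h import *
mv([.4298,-.1817,.019],-5.5)
"
```

```text
pos [ 0.4284 -0.1675  0.16  ] jaw -5.7 toolx [-0.007  0.004 -1.   ] -> xyz [140.9   3.9  14.5] twist -0.003484550546661023 j6 -22.7 t 19.83
```

>>> carry_out([
  {"claw": 1,"xyz": [0,3,14],"twist": 0},
  {"claw": 1,"xyz": [35,3,14],"twist": 0},
  {"claw": 1,"xyz": [70,3,14],"twist": 0},
  {"claw": 1,"xyz": [105,3,14],"twist": 0},
  {"claw": 1,"xyz": [128,3,14],"twist": 0},
  {"claw": 1,"xyz": [138,3,14],"twist": 0},
  {"claw": 1,"xyz": [141,3,14],"twist": 0},
  {"claw": 1,"xyz": [141,3,14],"twist": 0},
  {"claw": 1,"xyz": [141,3,14],"twist": 0},
])

```text
clock: 20.58
position: [0.4344, -0.1822, 0.025]
tool_rot: [70.4, 89.8, -25.0]
wrist_force: [-0.5, 0.3, -0.4]
width: 0.999
```

```bash
python3 -c "
from h import *
mv([.4298,-.1817,.019],-5.5)
s=cam('scene'); crop(s,(180,180,320,290),5,'pics/s13.png')
"
```

```text
pos [ 0.4344 -0.1822  0.025 ] jaw -5.45 toolx [ 0.003 -0.002 -1.   ] -> xyz [ 6.  -4.7 -0. ] twist 0.0008154542661449784 j6 -24.2 t 20.58
```

View pics/s13.png

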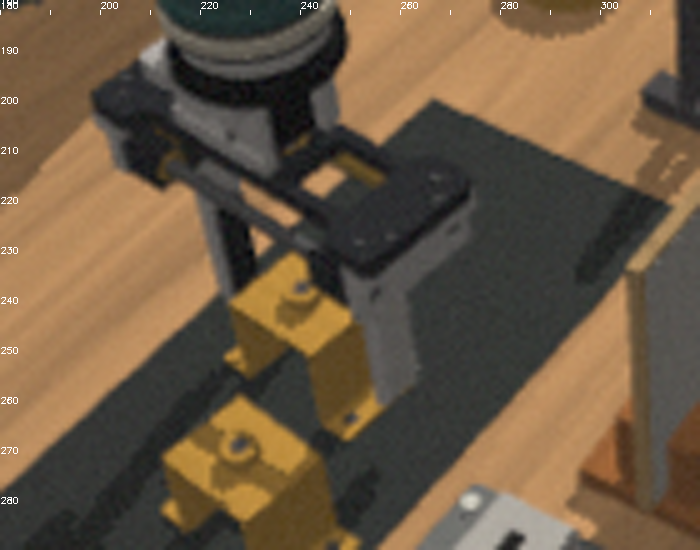

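>>> carry_out([
  {"claw": 1,"xyz": [3,-4,0],"twist": 0},
  {"claw": 1,"xyz": [5,-4,0],"twist": 0},
  {"claw": 1,"xyz": [5,-4,0],"twist": 0},
  {"claw": -1,"xyz": [5,-4,0],"twist": 0},
  {"claw": -1,"xyz": [5,-4,0],"twist": 0},
  {"claw": -1,"xyz": [5,-4,0],"twist": 0},
  {"claw": -1,"xyz": [5,-4,0],"twist": 0},
  {"claw": -1,"xyz": [5,-4,0],"twist": 0},
  {"claw": -1,"xyz": [5,-4,0],"twist": 0},
  {"claw": -1,"xyz": [5,-4,0],"twist": 0},
])

```text
clock: 21.47
position: [0.4288, -0.1815, 0.018]
tool_rot: [106.5, 90.0, 11.0]
wrist_force: [-0.4, -0.5, -0.2]
width: 0.594
```

>>> carry_out([
  {"claw": -1,"xyz": [-15,0,0],"twist": 0},
  {"claw": -1,"xyz": [-40,0,0],"twist": 0},
  {"claw": -1,"xyz": [-80,0,0],"twist": 0},
  {"claw": -1,"xyz": [-120,0,0],"twist": 0},
  {"claw": -1,"xyz": [-160,0,0],"twist": 0},
  {"claw": -1,"xyz": [-195,0,0],"twist": 0},
  {"claw": -1,"xyz": [-210,0,0],"twist": 0},
  {"claw": -1,"xyz": [-210,0,0],"twist": 0},
])

```text
clock: 22.13
position: [0.4305, -0.1825, 0.2327]
tool_rot: [66.3, 89.5, -29.2]
wrist_force: [-0.6, 0.0, -2.0]
width: 0.6
```

```bash
python3 -c "
from h import *
mv([*slot(0,-.04),.228],-.9)
"
```

```text
pos [ 0.4305 -0.1825  0.2327] jaw -5.5 toolx [ 0.008 -0.004 -1.   ] -> xyz [   4.3  123.5 -399.2] twist -0.08021713820202378 j6 -24.4 t 22.13
```

>>> carry_out([
  {"claw": -1,"xyz": [0,11,-38],"twist": -0.08},
  {"claw": -1,"xyz": [0,22,-76],"twist": -0.08},
  {"claw": -1,"xyz": [0,34,-114],"twist": -0.08},
  {"claw": -1,"xyz": [0,46,-152],"twist": -0.08},
  {"claw": -1,"xyz": [0,58,-190],"twist": -0.08},
  {"claw": -1,"xyz": [0,70,-228],"twist": -0.08},
  {"claw": -1,"xyz": [0,82,-266],"twist": -0.08},
  {"claw": -1,"xyz": [0,94,-304],"twist": -0.08},
  {"claw": -1,"xyz": [0,106,-342],"twist": -0.08},
  {"claw": -1,"xyz": [0,117,-378],"twist": -0.08},
  {"claw": -1,"xyz": [0,123,-397],"twist": -0.08},
  {"claw": -1,"xyz": [0,123,-399],"twist": -0.08},
])

```text
clock: 23.13
position: [0.5888, 0.2078, 0.223]
tool_rot: [-90.7, 89.6, 178.6]
wrist_force: [-0.5, -0.9, -2.2]
width: 0.595
```

>>> carry_out([
  {"claw": -1,"xyz": [0,0,0],"twist": 0},
  {"claw": -1,"xyz": [0,0,0],"twist": 0},
])

```text
clock: 23.3
position: [0.5885, 0.2031, 0.2257]
tool_rot: [-66.5, 89.8, -157.4]
wrist_force: [-0.4, 0.5, -2.2]
width: 0.592
```

```bash
python3 -c "
from h import *
mv([*slot(0,-.04),.1365],-.9)
"
```

```text
pos [0.5885 0.2031 0.2257] jaw -0.93 toolx [-0.004 -0.002 -1.   ] -> xyz [89.2  3.6 -0.1] twist -0.0004658307741714459 j6 14.8 t 23.3
```

>>> carry_out([
  {"claw": -1,"xyz": [10,3,0],"twist": 0},
  {"claw": -1,"xyz": [30,3,0],"twist": 0},
  {"claw": -1,"xyz": [55,3,0],"twist": 0},
  {"claw": -1,"xyz": [75,3,0],"twist": 0},
  {"claw": -1,"xyz": [84,3,0],"twist": 0},
  {"claw": -1,"xyz": [88,3,0],"twist": 0},
  {"claw": -1,"xyz": [90,3,0],"twist": 0},
  {"claw": -1,"xyz": [91,3,0],"twist": 0},
  {"claw": -1,"xyz": [91,3,0],"twist": 0},
  {"claw": -1,"xyz": [91,3,0],"twist": 0},
])

```text
clock: 24.13
position: [0.5932, 0.204, 0.1387]
tool_rot: [106.0, 89.8, 15.0]
wrist_force: [0.8, -0.1, -2.6]
width: 0.595
```

>>> carry_out([
  {"claw": -1,"xyz": [1,0,0],"twist": 0},
  {"claw": -1,"xyz": [1,0,0],"twist": 0},
  {"claw": -1,"xyz": [1,0,0],"twist": 0},
])

```text
clock: 24.38
position: [0.5925, 0.204, 0.1364]
tool_rot: [109.2, 90.0, 18.3]
wrist_force: [-1.2, -0.1, -3.7]
width: 0.598
```

>>> carry_out([
  {"claw": -1,"xyz": [1,0,0],"twist": 0},
  {"claw": -1,"xyz": [1,0,0],"twist": 0},
  {"claw": -1,"xyz": [1,0,0],"twist": 0},
])

```text
clock: 24.63
position: [0.5924, 0.2039, 0.135]
tool_rot: [134.5, 90.0, 43.6]
wrist_force: [0.4, 0.4, -1.9]
width: 0.596
```

>>> carry_out([
  {"claw": 0.3,"xyz": [0,0,0],"twist": 0},
  {"claw": 0.5,"xyz": [0,0,0],"twist": 0},
  {"claw": 0.8,"xyz": [0,0,0],"twist": 0},
  {"claw": 0.8,"xyz": [0,0,0],"twist": 0},
  {"claw": 0.8,"xyz": [0,0,0],"twist": 0},
  {"claw": 0.8,"xyz": [-20,0,0],"twist": 0},
  {"claw": 0.8,"xyz": [-60,0,0],"twist": 0},
  {"claw": 0.8,"xyz": [-90,0,0],"twist": 0},
  {"claw": 0.8,"xyz": [-90,0,0],"twist": 0},
])

```text
clock: 25.38
position: [0.5954, 0.2046, 0.2341]
tool_rot: [105.2, 89.2, 14.3]
wrist_force: [-0.0, -0.4, 1.5]
width: 0.9
```

```bash
python3 -c "
from h import *
mv([.4693,-.2679,.16],-6.8)
s=cam('scene'); crop(s,(320,40,460,160),4,'pics/s14.png')
t=cam('top'); crop(t,(300,150,480,290),4,'pics/t14.png')
"
```

```text
pos [0.5954 0.2046 0.2341] jaw -0.92 toolx [ 0.014  0.004 -1.   ] -> xyz [  70.5 -119.5  474.7] twist 0.1026766037286681 j6 14.7 t 25.38
```

View pics/s14.png

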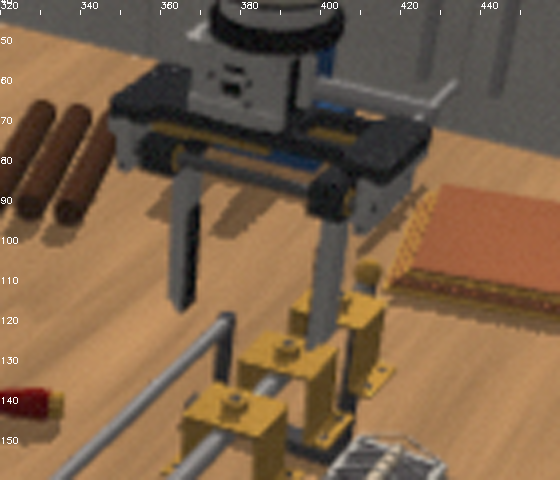

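View pics/t14.png

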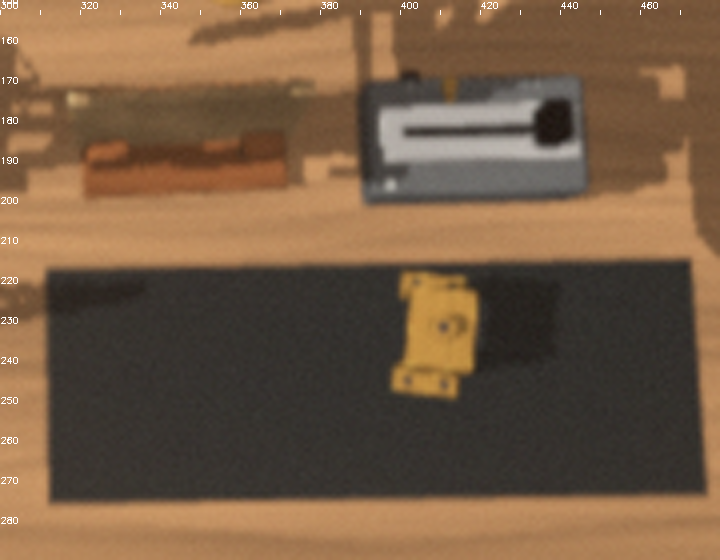

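Three yokes hang evenly; the last (top px 411,231) is unmoved.

>>> carry_out([
  {"claw": 1,"xyz": [0,-119,475],"twist": 0.103},
  {"claw": 1,"xyz": [0,-119,475],"twist": 0.103},
  {"claw": 1,"xyz": [0,-119,475],"twist": 0.103},
  {"claw": 1,"xyz": [0,-119,475],"twist": 0.103},
  {"claw": 1,"xyz": [0,-119,475],"twist": 0.103},
  {"claw": 1,"xyz": [0,-119,475],"twist": 0.103},
  {"claw": 1,"xyz": [0,-119,475],"twist": 0.103},
  {"claw": 1,"xyz": [0,-119,475],"twist": 0.103},
  {"claw": 1,"xyz": [0,-119,475],"twist": 0.103},
  {"claw": 1,"xyz": [0,-119,475],"twist": 0.103},
  {"claw": 1,"xyz": [0,-119,475],"twist": 0.103},
  {"claw": 1,"xyz": [0,-119,475],"twist": 0.103},
])

```text
clock: 26.48
position: [0.4636, -0.2716, 0.2225]
tool_rot: [-107.3, 89.8, 155.8]
wrist_force: [1.4, 0.3, -0.3]
width: 1.002
```

>>> carry_out([
  {"claw": 1,"xyz": [40,0,0],"twist": 0},
  {"claw": 1,"xyz": [70,0,0],"twist": 0},
  {"claw": 1,"xyz": [80,0,0],"twist": 0},
  {"claw": 1,"xyz": [80,0,0],"twist": 0},
  {"claw": 1,"xyz": [80,0,0],"twist": 0},
])

```text
clock: 26.9
position: [0.4655, -0.2686, 0.1442]
tool_rot: [-122.2, 89.9, 141.0]
wrist_force: [-0.3, -0.6, 1.5]
width: 0.998
```

```bash
python3 -c "
from h import *
mv([.4691,-.2679,.019],-6.8)
"
```

```text
pos [ 0.4655 -0.2686  0.1442] jaw -6.79 toolx [-0.002  0.001 -1.   ] -> xyz [125.2   3.8  -1. ] twist 0.00024900469329619724 j6 -29.2 t 26.9
```

>>> carry_out([
  {"claw": 1,"xyz": [20,1,-1],"twist": 0},
  {"claw": 1,"xyz": [55,1,-1],"twist": 0},
  {"claw": 1,"xyz": [90,1,-1],"twist": 0},
  {"claw": 1,"xyz": [115,1,-1],"twist": 0},
  {"claw": 1,"xyz": [124,1,-1],"twist": 0},
  {"claw": 1,"xyz": [128,1,-1],"twist": 0},
  {"claw": 1,"xyz": [128,1,-1],"twist": 0},
  {"claw": 1,"xyz": [128,1,-1],"twist": 0},
])

```text
clock: 27.57
position: [0.4688, -0.2694, 0.0196]
tool_rot: [62.2, 89.7, -34.6]
wrist_force: [0.7, -0.2, -0.3]
width: 1.004
```

```bash
python3 -c "
from h import *
mv([.4691,-.2679,.019],-6.8)
s=cam('scene'); crop(s,(160,220,300,330),5,'pics/s15.png')
"
```

```text
pos [ 0.4688 -0.2694  0.0196] jaw -6.79 toolx [ 0.004 -0.003 -1.   ] -> xyz [ 0.6  0.2 -1.5] twist 0.0001160653317724595 j6 -29.1 t 27.57
```

View pics/s15.png

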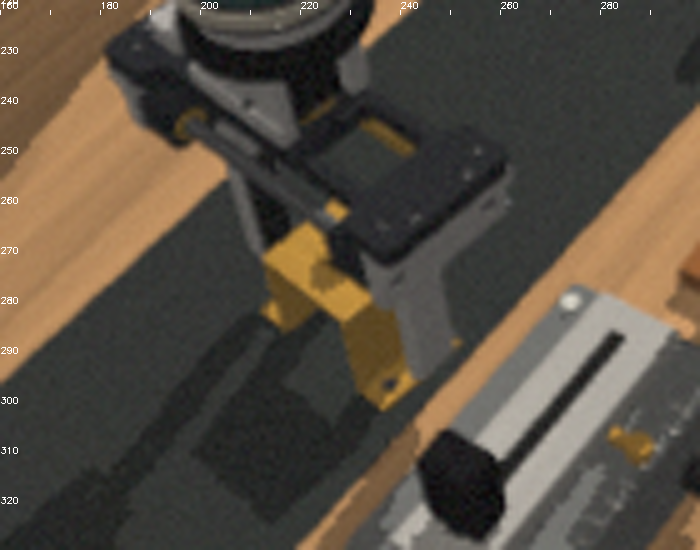

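>>> carry_out([
  {"claw": -1,"xyz": [0,0,-1],"twist": 0},
  {"claw": -1,"xyz": [0,0,-1],"twist": 0},
  {"claw": -1,"xyz": [0,0,-1],"twist": 0},
  {"claw": -1,"xyz": [0,0,-1],"twist": 0},
  {"claw": -1,"xyz": [0,0,-1],"twist": 0},
  {"claw": -1,"xyz": [0,0,-1],"twist": 0},
  {"claw": -1,"xyz": [0,0,-1],"twist": 0},
])

```text
clock: 28.2
position: [0.4672, -0.2674, 0.017]
tool_rot: [102.9, 90.0, 6.1]
wrist_force: [0.6, -0.1, 0.4]
width: 0.592
```

>>> carry_out([
  {"claw": -1,"xyz": [-15,0,0],"twist": 0},
  {"claw": -1,"xyz": [-40,0,0],"twist": 0},
  {"claw": -1,"xyz": [-80,0,0],"twist": 0},
  {"claw": -1,"xyz": [-120,0,0],"twist": 0},
  {"claw": -1,"xyz": [-160,0,0],"twist": 0},
  {"claw": -1,"xyz": [-195,0,0],"twist": 0},
  {"claw": -1,"xyz": [-210,0,0],"twist": 0},
  {"claw": -1,"xyz": [-210,0,0],"twist": 0},
])

```text
clock: 28.87
position: [0.4687, -0.2685, 0.232]
tool_rot: [61.3, 89.5, -35.5]
wrist_force: [0.5, -0.2, -2.3]
width: 0.591
```

```bash
python3 -c "
from h import *
mv([*slot(0,-.12),.228],-.9)
"
```

```text
pos [ 0.4687 -0.2685  0.232 ] jaw -6.82 toolx [ 0.007 -0.005 -1.   ] -> xyz [   2.9   74.5 -403.3] twist -0.10328219547087293 j6 -29.0 t 28.87
```

>>> carry_out([
  {"claw": -1,"xyz": [0,7,-38],"twist": -0.103},
  {"claw": -1,"xyz": [0,14,-76],"twist": -0.103},
  {"claw": -1,"xyz": [0,21,-114],"twist": -0.103},
  {"claw": -1,"xyz": [0,28,-152],"twist": -0.103},
  {"claw": -1,"xyz": [0,35,-190],"twist": -0.103},
  {"claw": -1,"xyz": [0,42,-228],"twist": -0.103},
  {"claw": -1,"xyz": [0,49,-266],"twist": -0.103},
  {"claw": -1,"xyz": [0,56,-304],"twist": -0.103},
  {"claw": -1,"xyz": [0,63,-342],"twist": -0.103},
  {"claw": -1,"xyz": [0,70,-380],"twist": -0.103},
  {"claw": -1,"xyz": [0,74,-400],"twist": -0.103},
  {"claw": -1,"xyz": [0,74,-403],"twist": -0.103},
])

```text
clock: 29.87
position: [0.5876, 0.1282, 0.2226]
tool_rot: [-100.1, 89.6, 169.3]
wrist_force: [0.0, 0.2, -2.6]
width: 0.594
```

>>> carry_out([
  {"claw": -1,"xyz": [0,0,0],"twist": 0},
  {"claw": -1,"xyz": [0,0,0],"twist": 0},
  {"claw": -1,"xyz": [0,0,0],"twist": 0},
])

```text
clock: 30.12
position: [0.5878, 0.1226, 0.2258]
tool_rot: [-67.6, 89.9, -158.6]
wrist_force: [-0.1, 0.1, -2.5]
width: 0.594
```

```bash
python3 -c "
from h import *
mv([*slot(0,-.12),.1355],-.9)
"
```

```text
pos [0.5878 0.1226 0.2258] jaw -1.01 toolx [-0.002 -0.001 -1.   ] -> xyz [90.3  2.9 -0.5] twist -0.0018915241848306505 j6 7.4 t 30.12
```

>>> carry_out([
  {"claw": -1,"xyz": [10,3,0],"twist": 0},
  {"claw": -1,"xyz": [30,3,0],"twist": 0},
  {"claw": -1,"xyz": [55,3,0],"twist": 0},
  {"claw": -1,"xyz": [75,3,0],"twist": 0},
  {"claw": -1,"xyz": [84,3,0],"twist": 0},
  {"claw": -1,"xyz": [88,3,0],"twist": 0},
  {"claw": -1,"xyz": [91,3,0],"twist": 0},
  {"claw": -1,"xyz": [92,3,0],"twist": 0},
  {"claw": -1,"xyz": [92,3,0],"twist": 0},
  {"claw": -1,"xyz": [92,3,0],"twist": 0},
])

```text
clock: 30.95
position: [0.5922, 0.1241, 0.1366]
tool_rot: [99.4, 89.8, 8.5]
wrist_force: [-0.6, -0.7, -3.4]
width: 0.593
```

>>> carry_out([
  {"claw": -1,"xyz": [1,0,0],"twist": 0},
  {"claw": -1,"xyz": [1,0,0],"twist": 0},
  {"claw": -1,"xyz": [1,0,0],"twist": 0},
])

```text
clock: 31.2
position: [0.5915, 0.1241, 0.1344]
tool_rot: [102.8, 90.0, 11.9]
wrist_force: [-0.7, -0.1, -3.2]
width: 0.594
```

>>> carry_out([
  {"claw": -1,"xyz": [1,0,0],"twist": 0},
  {"claw": -1,"xyz": [1,0,0],"twist": 0},
  {"claw": 0.3,"xyz": [1,0,0],"twist": 0},
  {"claw": 0.5,"xyz": [1,0,0],"twist": 0},
  {"claw": 0.8,"xyz": [1,0,0],"twist": 0},
  {"claw": 0.8,"xyz": [1,0,0],"twist": 0},
  {"claw": 0.8,"xyz": [0,0,0],"twist": 0},
  {"claw": 0.8,"xyz": [-20,0,0],"twist": 0},
  {"claw": 0.8,"xyz": [-60,0,0],"twist": 0},
  {"claw": 0.8,"xyz": [-100,0,0],"twist": 0},
  {"claw": 0.8,"xyz": [-130,0,0],"twist": 0},
  {"claw": 0.8,"xyz": [-130,0,0],"twist": 0},
])

```text
clock: 32.2
position: [0.5941, 0.1243, 0.2734]
tool_rot: [97.8, 89.1, 6.9]
wrist_force: [-0.1, 0.5, 1.2]
width: 0.898
```

```bash
python3 -c "
from h import *
mv([.6139,-.0928,.26],2.5)
s=cam('scene'); crop(s,(280,60,480,230),4,'pics/s16.png')
t=cam('top'); crop(t,(290,130,400,220),6,'pics/t16.png')
"
```

```text
pos [0.5941 0.1243 0.2734] jaw -0.92 toolx [ 0.015  0.002 -1.   ] -> xyz [ 13.3  23.1 216.8] twist -0.05962835523272792 j6 7.4 t 32.2
```

View pics/s16.png

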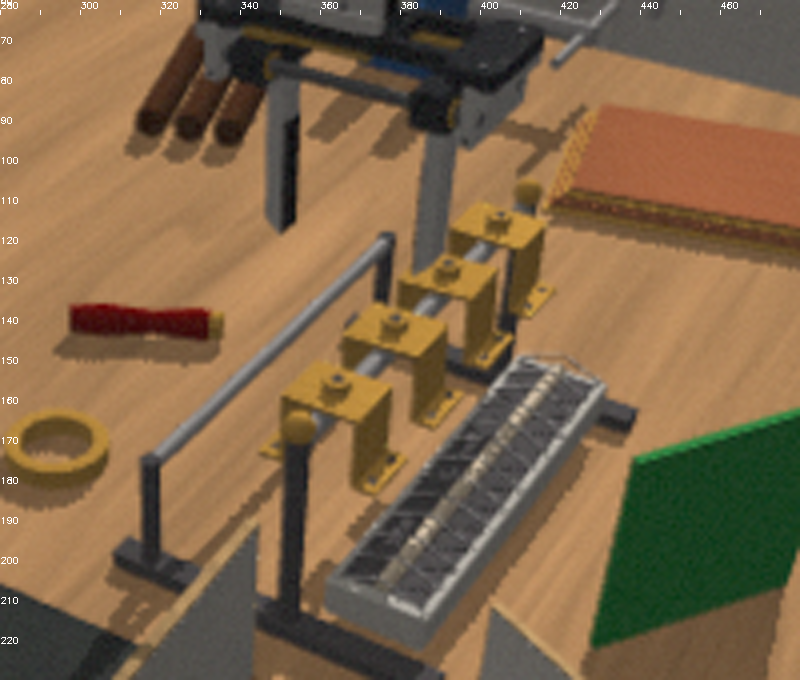

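View pics/t16.png

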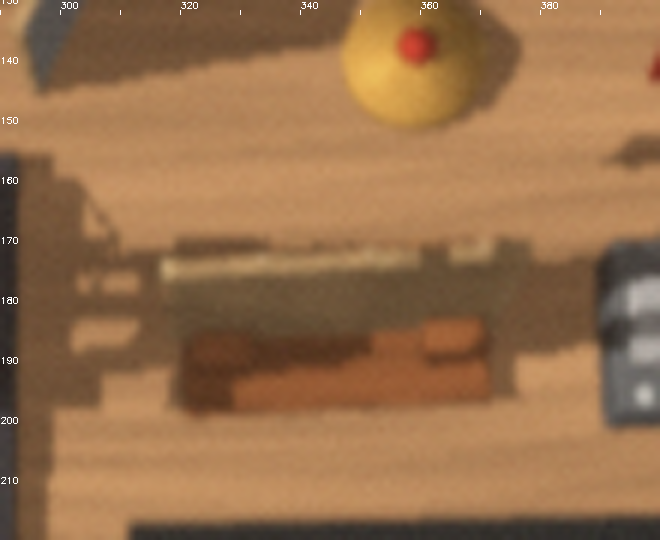

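>>> carry_out([
  {"claw": -0.2,"xyz": [0,4,40],"twist": -0.06},
  {"claw": -0.2,"xyz": [0,8,80],"twist": -0.06},
  {"claw": -0.2,"xyz": [0,12,120],"twist": -0.06},
  {"claw": -0.2,"xyz": [0,16,160],"twist": -0.06},
  {"claw": -0.2,"xyz": [0,20,195],"twist": -0.06},
  {"claw": -0.2,"xyz": [0,22,212],"twist": -0.06},
  {"claw": -0.2,"xyz": [0,22,217],"twist": -0.06},
  {"claw": -0.2,"xyz": [30,22,217],"twist": -0.06},
  {"claw": -0.2,"xyz": [60,22,217],"twist": -0.06},
  {"claw": -0.2,"xyz": [75,22,217],"twist": -0.06},
  {"claw": -0.2,"xyz": [75,22,217],"twist": -0.06},
  {"claw": -0.2,"xyz": [75,22,217],"twist": -0.06},
])

```text
clock: 33.3
position: [0.6087, -0.092, 0.1867]
tool_rot: [-112.2, 89.7, 160.3]
wrist_force: [-0.3, 0.0, 0.7]
width: 0.396
```

```bash
python3 -c "
from h import *
mv([.6139,-.0928,.147],2.5)
s=cam('scene'); crop(s,(260,120,400,290),4,'pics/s17.png')
"
```

```text
pos [ 0.6087 -0.092   0.1867] jaw 2.59 toolx [-0.004  0.002 -1.   ] -> xyz [39.7  5.3  1.1] twist 0.0015441399672573809 j6 -16.5 t 33.3
```

View pics/s17.png

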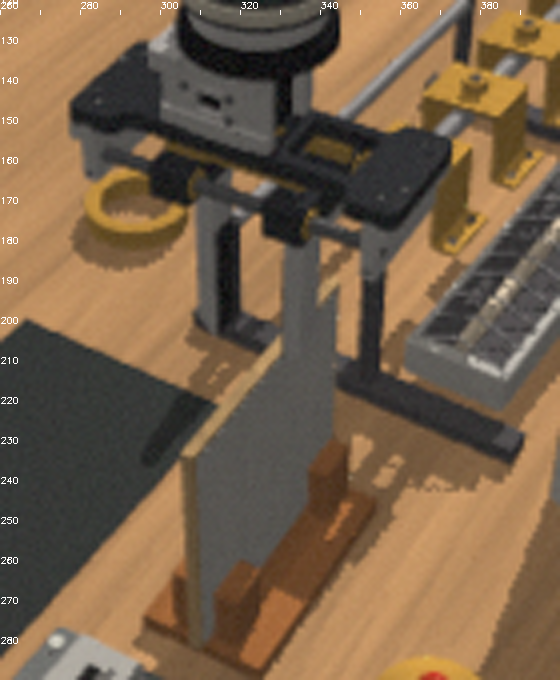

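>>> carry_out([
  {"claw": -0.2,"xyz": [10,4,1],"twist": 0},
  {"claw": -0.2,"xyz": [30,4,1],"twist": 0},
  {"claw": -0.2,"xyz": [40,4,1],"twist": 0},
  {"claw": -0.2,"xyz": [42,4,1],"twist": 0},
  {"claw": -0.2,"xyz": [42,4,1],"twist": 0},
  {"claw": -0.2,"xyz": [42,4,1],"twist": 0},
])

```text
clock: 33.85
position: [0.6144, -0.0942, 0.1478]
tool_rot: [79.0, 89.9, -8.5]
wrist_force: [0.2, -0.2, 0.7]
width: 0.398
```

>>> carry_out([
  {"claw": -1,"xyz": [0,0,0],"twist": 0},
  {"claw": -1,"xyz": [0,0,0],"twist": 0},
  {"claw": -1,"xyz": [0,0,0],"twist": 0},
  {"claw": -1,"xyz": [0,0,0],"twist": 0},
  {"claw": -1,"xyz": [0,0,0],"twist": 0},
  {"claw": -1,"xyz": [0,0,0],"twist": 0},
])

```text
clock: 34.35
position: [0.6139, -0.0942, 0.1473]
tool_rot: [79.0, 90.0, -8.5]
wrist_force: [0.0, -0.5, 1.0]
width: 0.083
```

>>> carry_out([
  {"claw": -1,"xyz": [-15,0,0],"twist": 0},
  {"claw": -1,"xyz": [-40,0,0],"twist": 0},
  {"claw": -1,"xyz": [-75,0,0],"twist": 0},
  {"claw": -1,"xyz": [-110,0,0],"twist": 0},
  {"claw": -1,"xyz": [-145,0,0],"twist": 0},
  {"claw": -1,"xyz": [-180,0,0],"twist": 0},
  {"claw": -1,"xyz": [-205,0,0],"twist": 0},
  {"claw": -1,"xyz": [-205,0,0],"twist": 0},
  {"claw": -1,"xyz": [-205,0,0],"twist": 0},
], force=40)

```text
clock: 35.1
position: [0.6144, -0.0943, 0.3529]
tool_rot: [75.9, 89.8, -11.6]
wrist_force: [-0.0, 0.3, -2.4]
width: 0.08
```

```bash
python3 -c "
from h import *
print(slot(-.078,0))
mv([*slot(-.078,0),.345],-.9)
s=cam('scene'); cv2.imwrite('pics/s18.png',s['pixels'])
"
```

```text
[0.51440941 0.24421156]
pos [ 0.6144 -0.0943  0.3529] jaw 2.52 toolx [ 0.003 -0.001 -1.   ] -> xyz [   7.4  -85.  -342.6] twist 0.059772350526308846 j6 -16.5 t 35.1
```

View pics/s18.png

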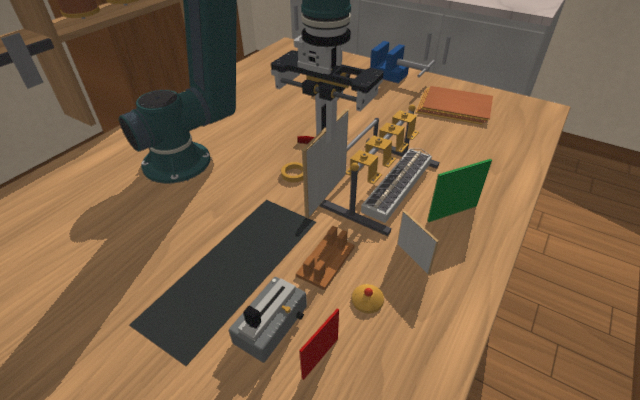

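Board lifted clear, hanging upright. Move x back first, then along y.

>>> carry_out([
  {"claw": -1,"xyz": [0,-30,0],"twist": 0.06},
  {"claw": -1,"xyz": [0,-60,-20],"twist": 0.06},
  {"claw": -1,"xyz": [0,-80,-55],"twist": 0.06},
  {"claw": -1,"xyz": [0,-85,-90],"twist": 0.06},
  {"claw": -1,"xyz": [0,-85,-125],"twist": 0.06},
  {"claw": -1,"xyz": [0,-85,-160],"twist": 0.06},
  {"claw": -1,"xyz": [0,-85,-195],"twist": 0.06},
  {"claw": -1,"xyz": [0,-85,-230],"twist": 0.06},
  {"claw": -1,"xyz": [0,-85,-265],"twist": 0.06},
  {"claw": -1,"xyz": [0,-85,-300],"twist": 0.06},
  {"claw": -1,"xyz": [0,-85,-330],"twist": 0.06},
  {"claw": -1,"xyz": [0,-85,-342],"twist": 0.06},
])

```text
clock: 36.15
position: [0.5123, 0.2472, 0.3473]
tool_rot: [-82.0, 89.6, -172.7]
wrist_force: [-1.0, 0.2, -1.3]
width: 0.084
```

>>> carry_out([
  {"claw": -1,"xyz": [0,0,0],"twist": 0},
  {"claw": -1,"xyz": [0,0,0],"twist": 0},
  {"claw": -1,"xyz": [0,0,0],"twist": 0},
])

```text
clock: 36.4
position: [0.514, 0.2423, 0.3507]
tool_rot: [-50.1, 89.9, -141.1]
wrist_force: [-0.1, 0.2, -1.1]
width: 0.084
```

```bash
python3 -c "
from h import *
mv([*slot(-.078,0),.1353],-.9)
s=cam('scene'); crop(s,(260,20,460,220),3,'pics/s19.png')
t=cam('top'); crop(t,(130,130,310,250),4,'pics/t19.png')
"
```

```text
pos [0.514  0.2423 0.3507] jaw -1.01 toolx [-0.002 -0.002 -1.   ] -> xyz [215.4   0.9  -2.3] twist -0.001885416510983275 j6 20.5 t 36.4
```

View pics/s19.png

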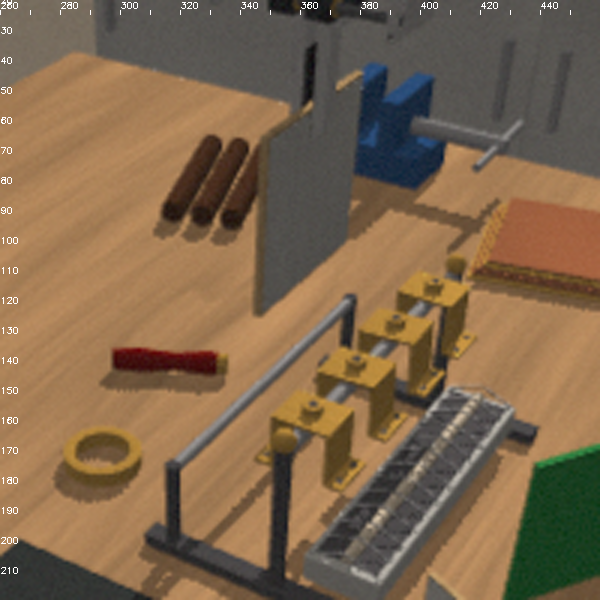

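View pics/t19.png

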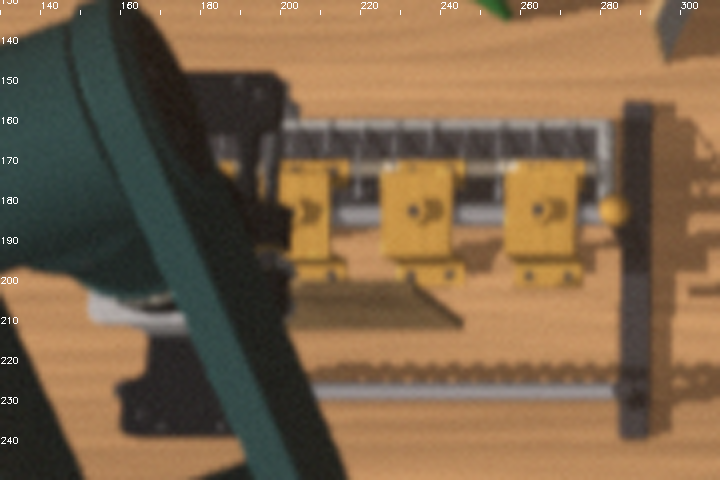

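>>> carry_out([
  {"claw": -1,"xyz": [20,1,-1],"twist": 0},
  {"claw": -1,"xyz": [45,1,-1],"twist": 0},
  {"claw": -1,"xyz": [70,1,-1],"twist": 0},
  {"claw": -1,"xyz": [90,1,-1],"twist": 0},
  {"claw": -1,"xyz": [100,1,-1],"twist": 0},
  {"claw": -1,"xyz": [105,1,-1],"twist": 0},
  {"claw": -1,"xyz": [105,1,-1],"twist": 0},
  {"claw": -1,"xyz": [105,1,-1],"twist": 0},
])

```text
clock: 37.17
position: [0.5156, 0.2445, 0.2484]
tool_rot: [111.5, 89.9, 20.6]
wrist_force: [-0.0, 0.1, -2.1]
width: 0.079
```

```bash
python3 -c "
from h import *
mv([*slot(-.078,0),.1353],-.9)
s=cam('scene'); crop(s,(280,40,440,220),4,'pics/s20.png')
t=cam('top'); crop(t,(130,130,310,250),4,'pics/t20.png')
"
```

```text
pos [0.5156 0.2445 0.2484] jaw -0.96 toolx [ 0.002  0.001 -1.   ] -> xyz [113.1  -1.4   0.4] twist -0.0010321150654969474 j6 20.6 t 37.17
```

View pics/s20.png

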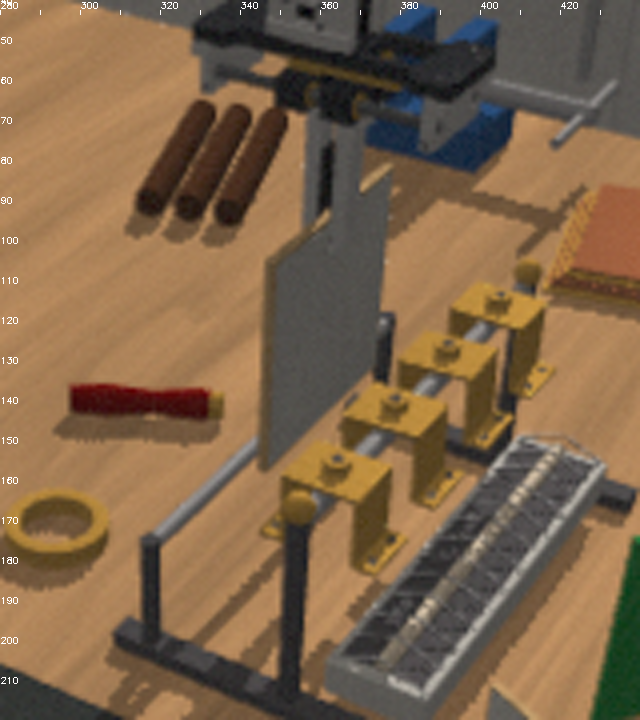

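View pics/t20.png

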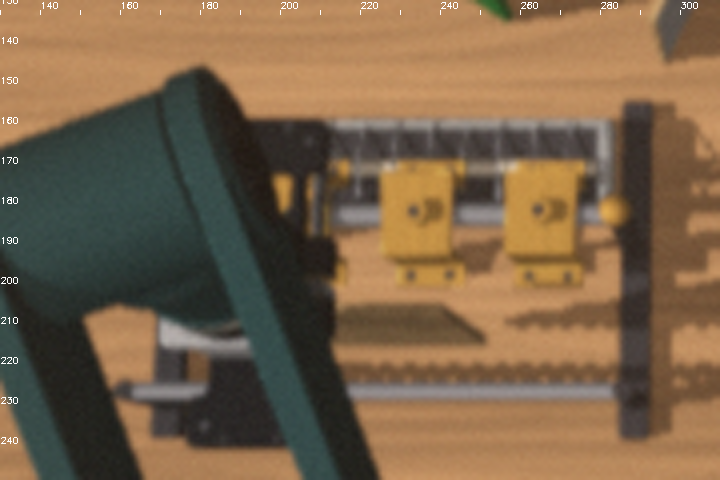

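>>> carry_out([
  {"claw": -1,"xyz": [15,-1,0],"twist": 0},
  {"claw": -1,"xyz": [40,-1,0],"twist": 0},
  {"claw": -1,"xyz": [65,-1,0],"twist": 0},
  {"claw": -1,"xyz": [88,-1,0],"twist": 0},
  {"claw": -1,"xyz": [102,-1,0],"twist": 0},
  {"claw": -1,"xyz": [108,-1,0],"twist": 0},
  {"claw": -1,"xyz": [109,-1,0],"twist": 0},
  {"claw": -1,"xyz": [109,-1,0],"twist": 0},
  {"claw": -1,"xyz": [109,-1,0],"twist": 0},
])

```text
clock: 38.02
position: [0.5151, 0.2452, 0.1401]
tool_rot: [111.6, 89.8, 20.7]
wrist_force: [0.0, -0.5, -1.2]
width: 0.082
```

>>> carry_out([
  {"claw": -1,"xyz": [1,0,0],"twist": 0},
  {"claw": -1,"xyz": [1,0,0],"twist": 0},
  {"claw": -1,"xyz": [1,0,0],"twist": 0},
])

```text
clock: 38.27
position: [0.5144, 0.2449, 0.1379]
tool_rot: [112.3, 89.9, 21.4]
wrist_force: [-0.0, -1.0, -1.2]
width: 0.079
```

>>> carry_out([
  {"claw": -1,"xyz": [1,0,0],"twist": 0},
  {"claw": -1,"xyz": [2,0,0],"twist": 0},
  {"claw": -1,"xyz": [2,0,0],"twist": 0},
])

```text
clock: 38.52
position: [0.5142, 0.2449, 0.1353]
tool_rot: [123.0, 89.9, 32.0]
wrist_force: [-0.3, 0.4, -1.0]
width: 0.078
```

>>> carry_out([
  {"claw": -1,"xyz": [1,0,0],"twist": 0},
  {"claw": -1,"xyz": [1,0,0],"twist": 0},
  {"claw": -1,"xyz": [1,0,0],"twist": 0},
])

```text
clock: 38.77
position: [0.5144, 0.2449, 0.1353]
tool_rot: [113.5, 89.9, 22.6]
wrist_force: [-0.1, -1.2, 5.9]
width: 0.083
```

>>> carry_out([
  {"claw": -0.53,"xyz": [-1,0,0],"twist": 0},
  {"claw": -0.53,"xyz": [-1,0,0],"twist": 0},
  {"claw": -0.53,"xyz": [-1,-2,0],"twist": 0},
  {"claw": -0.53,"xyz": [-1,-5,0],"twist": 0},
  {"claw": -0.53,"xyz": [-1,-8,0],"twist": 0},
  {"claw": -0.53,"xyz": [-1,-12,0],"twist": 0},
  {"claw": -0.53,"xyz": [-1,-15,0],"twist": 0},
  {"claw": -0.53,"xyz": [-1,-18,0],"twist": 0},
  {"claw": -0.53,"xyz": [-1,-21,0],"twist": 0},
  {"claw": -0.53,"xyz": [-1,-24,0],"twist": 0},
  {"claw": -0.53,"xyz": [-1,-26,0],"twist": 0},
  {"claw": -0.53,"xyz": [-1,-28,0],"twist": 0},
])

```text
clock: 39.77
position: [0.4858, 0.2452, 0.1351]
tool_rot: [119.1, 90.0, 28.2]
wrist_force: [1.4, 0.2, -0.5]
width: 0.234
```

```bash
python3 -c "
from h import *
mv([*slot(-.118,0),.1353],-.9); print(r.read_state()['wrist_force'])
s=cam('scene'); crop(s,(280,60,440,220),4,'pics/s21.png')
"
```

```text
pos [0.4858 0.2452 0.1351] jaw -0.91 toolx [ 0.  0. -1.] -> xyz [ -0.2 -11.3   0.6] twist -0.0002100885126937677 j6 21.7 t 39.77
[ 1.35980053  0.23489556 -0.5003118 ]
```

View pics/s21.png

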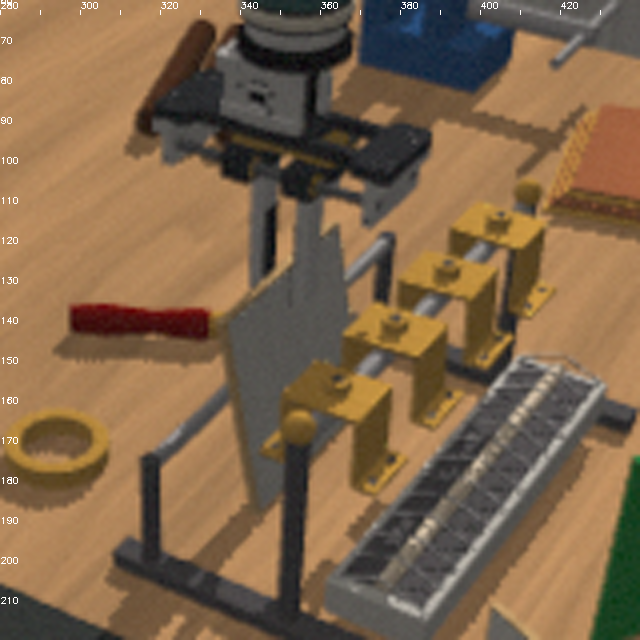

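>>> carry_out([
  {"claw": -0.53,"xyz": [0,-2,0],"twist": 0},
  {"claw": -0.53,"xyz": [0,-4,0],"twist": 0},
  {"claw": -0.53,"xyz": [0,-6,0],"twist": 0},
  {"claw": -0.53,"xyz": [0,-8,0],"twist": 0},
  {"claw": -0.53,"xyz": [0,-8,0],"twist": 0},
])

```text
clock: 40.23
position: [0.4779, 0.2453, 0.1351]
tool_rot: [92.7, 90.0, 1.8]
wrist_force: [0.5, -0.0, -0.5]
width: 0.233
```

>>> carry_out([
  {"claw": -0.53,"xyz": [0,-1,0],"twist": 0},
  {"claw": -0.53,"xyz": [0,-2,0],"twist": 0},
  {"claw": -0.53,"xyz": [0,-2,0],"twist": 0},
])

```text
clock: 40.48
position: [0.4761, 0.2454, 0.1351]
tool_rot: [101.0, 90.0, 10.1]
wrist_force: [1.0, -0.6, -0.2]
width: 0.237
```

```bash
python3 -c "
from h import *
mv([*slot(-.118,0),.1353],-.9); print(r.read_state()['wrist_force'])
s=cam('scene'); crop(s,(280,60,440,220),4,'pics/s22.png')
"
```

```text
pos [0.4761 0.2454 0.1351] jaw -0.92 toolx [ 0.001  0.    -1.   ] -> xyz [-0.2 -1.7  0.6] twist -0.0003191312324447603 j6 22.1 t 40.48
[ 1.00355722 -0.64778979 -0.22009583]
```

View pics/s22.png

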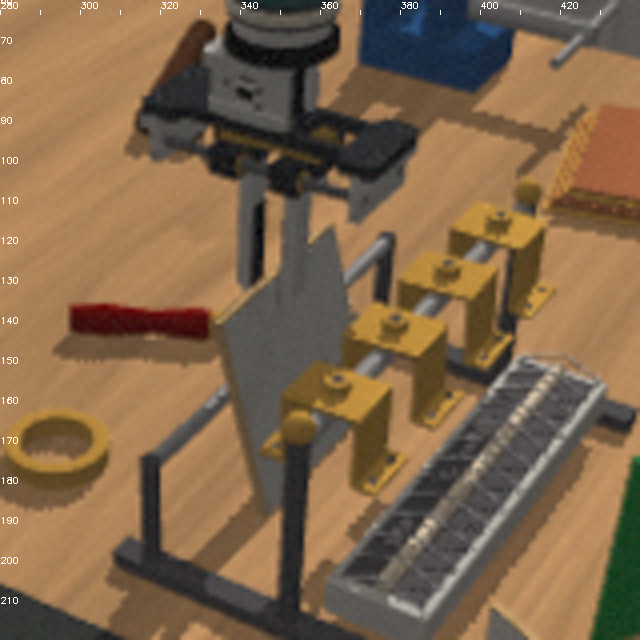

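>>> carry_out([
  {"claw": -0.53,"xyz": [0,-1,0],"twist": 0},
  {"claw": -0.53,"xyz": [0,-2,0],"twist": 0},
  {"claw": -0.53,"xyz": [0,-3,0],"twist": 0},
  {"claw": -0.53,"xyz": [0,-3,0],"twist": 0},
])

```text
clock: 40.87
position: [0.4726, 0.2454, 0.135]
tool_rot: [-95.6, 90.0, 173.5]
wrist_force: [0.9, -0.2, -0.4]
width: 0.234
```

```bash
python3 -c "
from h import *
mv([*slot(-.118,0),.1353],-.9); print(r.read_state()['wrist_force'])
s=cam('scene'); crop(s,(320,80,400,200),6,'pics/s23.png')
t=cam('top'); crop(t,(130,130,310,250),4,'pics/t23.png')
"
```

```text
pos [0.4726 0.2454 0.135 ] jaw -0.91 toolx [-0.  0. -1.] -> xyz [-0.3  1.8  0.6] twist -0.00016411333249391477 j6 22.2 t 40.87
[ 0.91742981 -0.2084521  -0.36616758]
```

View pics/s23.png

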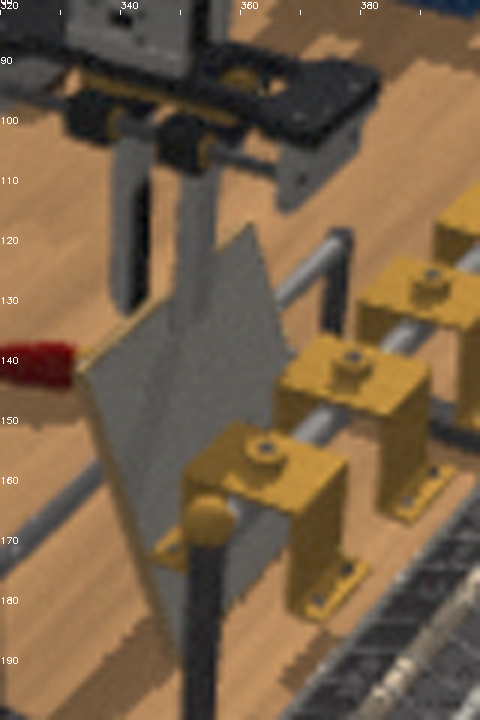

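View pics/t23.png

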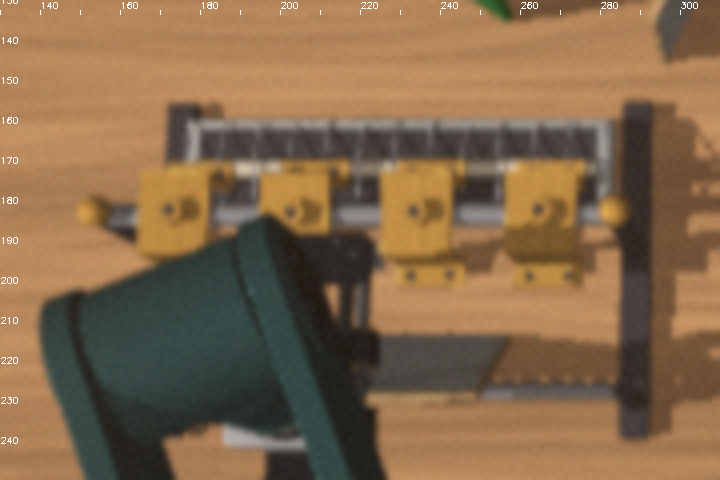

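>>> carry_out([
  {"claw": -0.4,"xyz": [0,2,0],"twist": 0},
  {"claw": -0.4,"xyz": [0,4,0],"twist": 0},
  {"claw": -0.4,"xyz": [0,5,0],"twist": 0},
  {"claw": -0.4,"xyz": [0,5,0],"twist": 0},
  {"claw": -0.4,"xyz": [-15,5,0],"twist": 0},
  {"claw": -0.4,"xyz": [-40,5,0],"twist": 0},
  {"claw": -0.4,"xyz": [-80,5,0],"twist": 0},
  {"claw": -0.4,"xyz": [-110,5,0],"twist": 0},
  {"claw": -0.4,"xyz": [-110,-30,0],"twist": 0},
  {"claw": -0.4,"xyz": [-110,-70,40],"twist": 0},
  {"claw": -0.4,"xyz": [-110,-70,80],"twist": 0},
  {"claw": -0.4,"xyz": [-110,-70,120],"twist": 0},
])

```text
clock: 41.97
position: [0.3997, 0.1346, 0.2456]
tool_rot: [112.9, 89.9, 22.3]
wrist_force: [1.9, -0.1, 0.2]
width: 0.299
```

>>> carry_out([
  {"claw": -0.2,"xyz": [0,5,40],"twist": 0},
  {"claw": -0.2,"xyz": [0,10,80],"twist": 0},
  {"claw": -0.2,"xyz": [0,15,120],"twist": 0},
  {"claw": -0.2,"xyz": [0,20,160],"twist": 0},
  {"claw": -0.2,"xyz": [0,25,200],"twist": 0},
  {"claw": -0.2,"xyz": [0,30,240],"twist": 0},
])

```text
clock: 42.47
position: [0.4274, -0.1078, 0.2453]
tool_rot: [89.6, 89.9, -1.3]
wrist_force: [0.8, 1.2, -0.0]
width: 0.399
```

```bash
python3 -c "
from h import *
s=cam('scene'); crop(s,(280,60,440,220),4,'pics/s24.png')
t=cam('top'); crop(t,(130,130,310,250),4,'pics/t24.png')
"
```

```text
(no output)
```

View pics/s24.png

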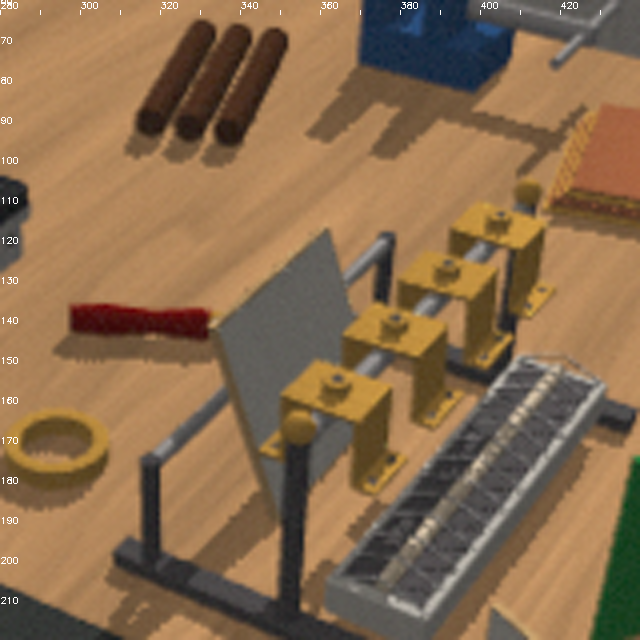

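View pics/t24.png

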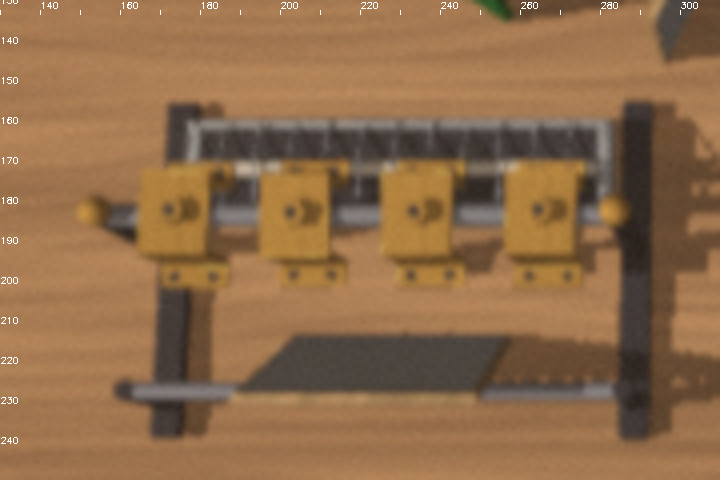

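```bash
python3 - <<'E'
from h import *
t=cam("top");s=cam("scene")
crop(s,(320,100,400,200),7,"pics/s25.png"); crop(t,(170,200,270,240),8,"pics/t25.png")
T=lambda x,y:(x/4+130,y/4+130); S=lambda x,y:(x/4+280,y/4+60)
# local board front face x=.004
obs=[(t,(.004,.08,.16),T(238,390)),(t,(.004,-.08,.16),T(482,390)),(t,(.004,.08,0),T(298,335)),(t,(.004,-.08,0),T(508,335)),
(s,(.004,-.08,.16),S(220,330)),(s,(.004,.08,.16),S(326,231)),(s,(.004,-.08,0),S(282,524))]
def f(p):
    R=Ro.from_euler('ZYX',[p[2],p[3],p[4]]).as_matrix()
    return np.concatenate([proj(c,R@np.array(l)+[p[0],p[1],p[5]])[0]-uv for c,l,uv in obs])
q=least_squares(f,[.51,.24,0,-.25,0,0]); p=q.x
d=p[:2]-ST;c,s_=np.cos(SY),np.sin(SY)
print(p.round(4),"stand",[(c*d[0]+s_*d[1]).round(4),(-s_*d[0]+c*d[1]).round(4)],f(p).round(1))
E
```

```text
[ 0.5287  0.2464 -0.0009 -0.348   0.0083 -0.0038] stand [np.float64(-0.0637), np.float64(0.0024)] [-0.9  0.2 -0.7 -0.8 -0.7  0.1  1.  -0.9 -1.1  0.7  0.2 -0.8 -1.1  0.8]
```

View pics/s25.png

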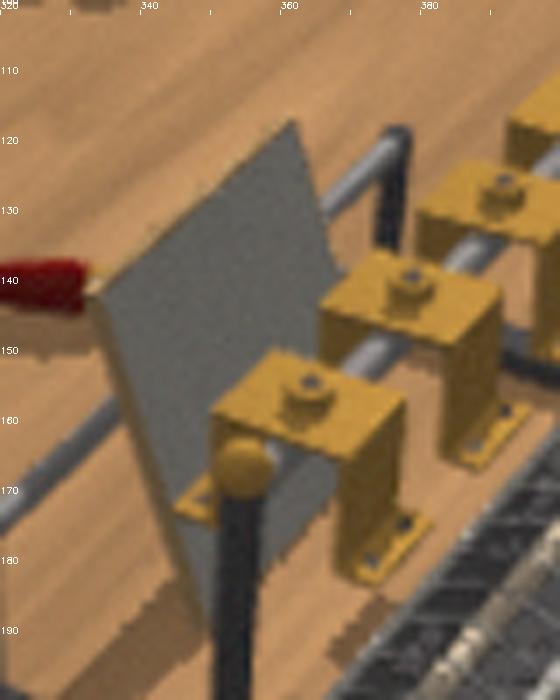

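View pics/t25.png

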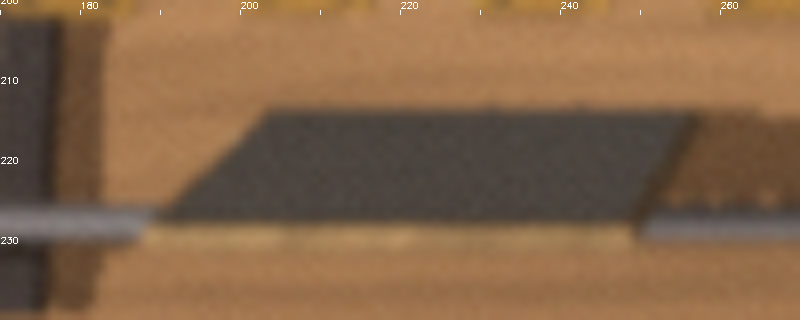

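>>> carry_out([
  {"claw": -0.2,"xyz": [0,22,30],"twist": -0.1},
  {"claw": -0.2,"xyz": [0,44,60],"twist": -0.22},
  {"claw": -0.2,"xyz": [0,66,90],"twist": -0.34},
  {"claw": -0.2,"xyz": [0,88,120],"twist": -0.46},
  {"claw": -0.2,"xyz": [0,110,150],"twist": -0.58},
  {"claw": -0.2,"xyz": [0,132,180],"twist": -0.7},
  {"claw": -0.2,"xyz": [0,154,210],"twist": -0.82},
  {"claw": -0.2,"xyz": [0,170,230],"twist": -0.94},
  {"claw": -0.2,"xyz": [0,174,236],"twist": -1.06},
  {"claw": -0.2,"xyz": [0,174,236],"twist": -1.18},
  {"claw": -0.2,"xyz": [0,174,236],"twist": -1.3},
  {"claw": -0.2,"xyz": [0,174,236],"twist": -1.42},
])

```text
clock: 43.67
position: [0.5993, -0.3419, 0.2447]
tool_rot: [113.0, 89.9, 104.0]
wrist_force: [-0.9, 0.1, 0.7]
width: 0.4
```

```bash
python3 -c "
from h import *
mv([.601,-.344,.14],90)"
```

```text
pos [ 0.5993 -0.3419  0.2447] jaw 80.97 toolx [-0.     0.001 -1.   ] -> xyz [104.7  -1.9   2.1] twist -0.157559422791097 j6 -115.4 t 43.67
```

>>> carry_out([
  {"claw": -0.2,"xyz": [0,-2,0],"twist": -0.1},
  {"claw": -0.2,"xyz": [30,-2,0],"twist": -0.158},
  {"claw": -0.2,"xyz": [65,-2,0],"twist": -0.158},
  {"claw": -0.2,"xyz": [100,-2,0],"twist": -0.158},
  {"claw": -0.2,"xyz": [105,-2,0],"twist": -0.158},
  {"claw": -0.2,"xyz": [105,-2,0],"twist": -0.158},
  {"claw": -0.2,"xyz": [105,-2,0],"twist": -0.158},
])

```text
clock: 44.25
position: [0.5987, -0.3454, 0.1415]
tool_rot: [-21.5, 89.9, -21.9]
wrist_force: [0.4, 0.4, 0.8]
width: 0.4
```

```bash
python3 -c "
from h import *
mv([.601,-.344,.086],90)
s=cam('scene'); crop(s,(200,220,330,350),5,'pics/s26.png')
"
```

```text
pos [ 0.5987 -0.3454  0.1415] jaw 89.6 toolx [ 0.001 -0.001 -1.   ] -> xyz [55.5  1.4  2.2] twist -0.006907300816903733 j6 -124.3 t 44.25
```

View pics/s26.png

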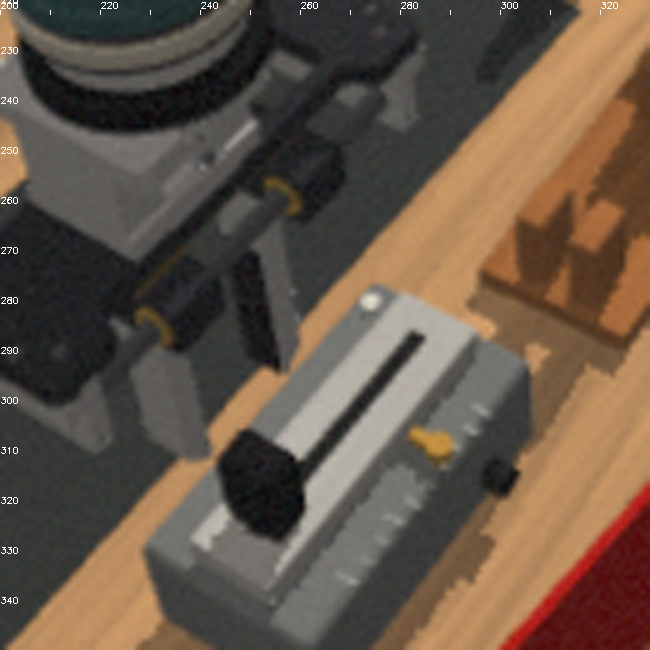

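>>> carry_out([
  {"claw": -0.2,"xyz": [25,1,2],"twist": 0},
  {"claw": -0.2,"xyz": [50,1,2],"twist": 0},
  {"claw": -0.2,"xyz": [55,1,2],"twist": 0},
  {"claw": -0.2,"xyz": [55,1,2],"twist": 0},
  {"claw": -0.2,"xyz": [55,12,2],"twist": 0},
  {"claw": -0.2,"xyz": [55,24,2],"twist": 0},
  {"claw": -0.2,"xyz": [55,36,2],"twist": 0},
  {"claw": -0.2,"xyz": [55,48,2],"twist": 0},
  {"claw": -0.2,"xyz": [55,58,2],"twist": 0},
  {"claw": -0.2,"xyz": [55,66,2],"twist": 0},
  {"claw": -0.2,"xyz": [55,70,2],"twist": 0},
  {"claw": -0.2,"xyz": [55,70,2],"twist": 0},
])

```text
clock: 45.3
position: [0.6006, -0.2747, 0.0853]
tool_rot: [59.7, 89.9, 59.3]
wrist_force: [0.3, 0.1, -0.9]
width: 0.4
```

```bash
python3 -c "
from h import *
mv([.601,-.2712,.086],90)
s=cam('scene'); crop(s,(220,230,330,350),5,'pics/s27.png')
"
```

```text
pos [ 0.6006 -0.2747  0.0853] jaw 89.59 toolx [ 0.001  0.001 -1.   ] -> xyz [-0.7  3.5  0.4] twist -0.007104029087589794 j6 -119.1 t 45.3
```

View pics/s27.png

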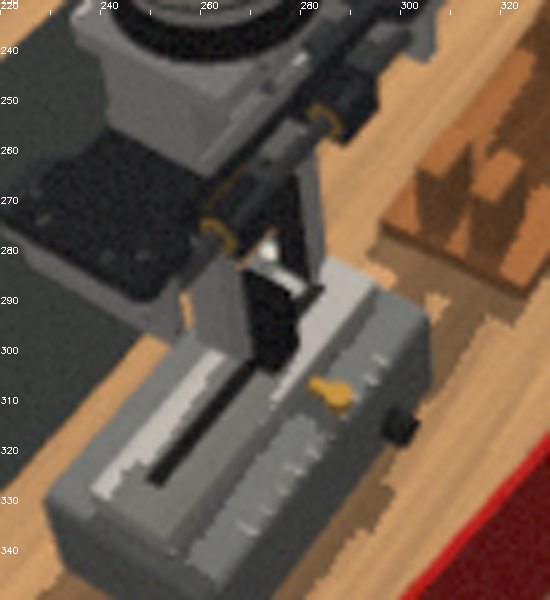

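>>> carry_out([
  {"claw": -0.2,"xyz": [0,2,0],"twist": 0},
  {"claw": -0.2,"xyz": [0,3,0],"twist": 0},
  {"claw": -0.2,"xyz": [0,3,0],"twist": 0},
  {"claw": -0.2,"xyz": [0,3,0],"twist": 0},
])

```text
clock: 45.68
position: [0.6, -0.2737, 0.0844]
tool_rot: [136.5, 89.9, 135.9]
wrist_force: [0.3, -1.2, -0.5]
width: 0.399
```

>>> carry_out([
  {"claw": -0.2,"xyz": [0,-4,0],"twist": 0},
  {"claw": -0.2,"xyz": [0,-8,0],"twist": 0},
  {"claw": -0.2,"xyz": [0,-8,0],"twist": 0},
  {"claw": -0.2,"xyz": [-25,-8,0],"twist": 0},
  {"claw": -0.2,"xyz": [-60,-8,0],"twist": 0},
  {"claw": -0.2,"xyz": [-100,-8,0],"twist": 0},
  {"claw": -0.2,"xyz": [-110,-40,-20],"twist": 0},
  {"claw": -0.2,"xyz": [-110,-70,-50],"twist": 0},
  {"claw": -0.2,"xyz": [-110,-95,-80],"twist": 0},
  {"claw": -0.2,"xyz": [-110,-115,-110],"twist": 0},
  {"claw": -0.2,"xyz": [-110,-130,-130],"twist": 0},
  {"claw": -0.2,"xyz": [-110,-130,-130],"twist": 0},
])

```text
clock: 46.68
position: [0.4651, -0.4057, 0.1954]
tool_rot: [-132.0, 89.9, -132.9]
wrist_force: [0.8, 0.3, 0.6]
width: 0.403
```

```bash
python3 -c "
from h import *
s=cam('scene'); crop(s,(220,260,320,365),6,'pics/s28.png'); crop(s,(280,60,440,220),4,'pics/s29.png')
t=cam('top'); crop(t,(370,150,460,215),8,'pics/t28.png');crop(t,(130,130,310,250),4,'pics/t29.png')
"
```

```text
(no output)
```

View pics/s28.png

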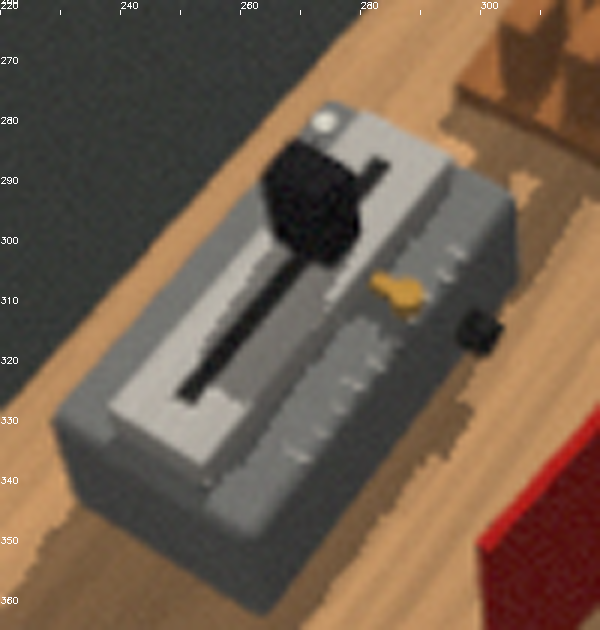

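View pics/t28.png

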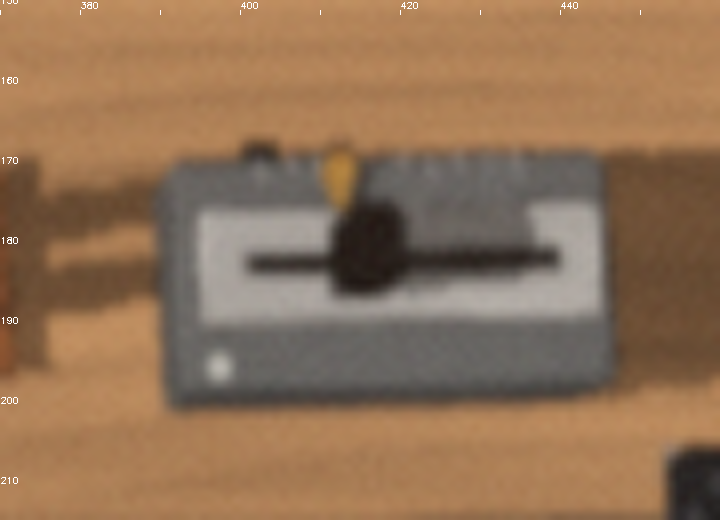

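View pics/s29.png

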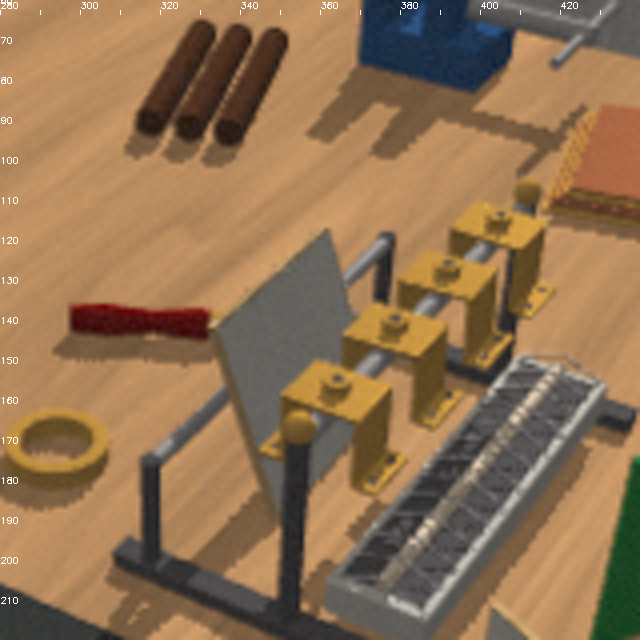

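View pics/t29.png

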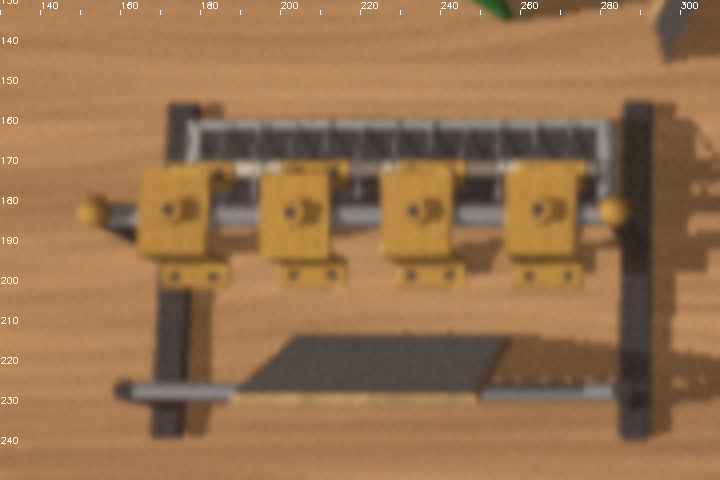

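```bash
python3 - <<'E'
from h import *
t=cam("top");s=cam("scene")
for c,box,tip in((t,(380,160,450,200),(412.6,175.3)),(s,(225,270,300,340),(282.5,306))):
    x0,y0,x1,y1=box; m=np.zeros((400,640),np.uint8); g=c["pixels"].max(2); m[y0:y1,x0:x1]=(g[y0:y1,x0:x1]<55)*255
    m=cv2.morphologyEx(m,cv2.MORPH_OPEN,np.ones((5,5),np.uint8))
    n,l,st,ce=cv2.connectedComponentsWithStats(m); k=1+np.argmax(st[1:,4]); print(st[k],ce[k])
    # simulate silhouettes for grip y
    best=[]
    for y in np.arange(-.30,-.26,.001):
        P=[(.602+a,y+b,z) for a in(-.014,.014) for b in(-.01,.01) for z in(.070,.110)]
        h=cv2.convexHull((proj(c,np.array(P))).astype(np.float32)); q=np.zeros((400,640),np.uint8); cv2.fillConvexPoly(q,h.round().astype(int),1)
        best.append((np.sum((q>0)!=(m>0)),y))
    print(sorted(best)[:4])
E
```

```text
[412 176   8  10  72] [415.59722222 180.58333333]
[(np.int64(62), np.float64(-0.27799999999999997)), (np.int64(63), np.float64(-0.27999999999999997)), (np.int64(63), np.float64(-0.27699999999999997)), (np.int64(64), np.float64(-0.282))]
[264 285  16  19 238] [271.58403361 293.93697479]
[(np.int64(114), np.float64(-0.285)), (np.int64(118), np.float64(-0.282)), (np.int64(121), np.float64(-0.283)), (np.int64(125), np.float64(-0.287))]
```

```bash
python3 -c "
from h import *
print(r.read_state()['wrist_force'],r.read_state()['qd'].round(2)); print(r.sign_off())"
```

```text
[0.41078135 0.41320388 0.03507208] [ 1.03  0.23 -0.16 -0.13  0.01 -0.09]
the job is handed in; nothing more can be done
None
```

I finished all the steps and handed the job in at about 47 s of robot time. The sign-off gave no verdict.

- **Control off:** I pushed the power control to its end stop, which I felt as a rise in force to about 8 N, before loading anything.
- **Yokes:** All four hang astride the bar about 80 mm apart. In both cameras they look level and still.
- **Board:** The board is the larger grey one from the rack. A fit to the images puts its foot 64 mm in front of the bar on the rail side and about 2 mm off centre. It leans about 0.35 rad and is square to the stand, bright face to the yokes. That lean matches touching the rail, and the board did not move while I set the control. I had set the foot at 78 mm; it slid forward while I pushed the top back, but still lies within limits.
- **Set pointer:** I then slid the control to y ≈ −0.280 to −0.283 m, against the pointer at about −0.280 m. The checks differ slightly: the top camera puts it about 1 mm past the pointer. The scene camera and the arm position put it about 3 mm short. All are within the 7 mm limit.
- **Everything else:** The hub ring and handle look undisturbed in the last pictures. The arm never went near the cap, though it is not in those final pictures. The arm ended clear of everything.

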